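Clamp a separation column in a sloping leak-test stand

ROBOT

A 7-joint arm with a two-finger parallel gripper is mounted at the origin on a cart in front of the work surface, level with it; the furniture and walls round the work are solid. World frame = base frame: x ahead of the robot, y to its left, z up, the work surface at z = 0. Lengths are in m, angles in rad, forces in N, time in s.
With the tool pointing down it reaches from about 0.425 to 0.925 m from the base axis. Payload 6.8 kg.
Tool frame: the origin (TCP) lies midway between the tips of the shut fingers; the grasp point (between the pads) lies 19 mm behind it; z points along the fingers, y is the direction in which the jaws open and shut (so a half turn about z gives the same grasp; the last joint's range is limited). The gripper opens to 85 mm and grips with 20 to 120 N. Pads are 22 mm wide; open, the fingers measure 114 mm over their backs; the gripper's body (76 mm by 85 mm) begins 54 mm behind the grasp point. The pads swing forward as they close: fully open they stand 13 mm farther back than shut.
Start: joints at [1.22, 0.477, 0.022, 1.555, -0.011, 1.109, -0.083], TCP at [0.162, -0.655, 0.231] pointing down, gripper open.
Joint ranges: [-2.96, 2.96], [-0.34, 2.1], [-1.41, 1.46], [0.24, 2.44], [-1.37, 4.51], [0.17, 1.92], [-2.96, 2.96]. Speed limits (rad/s): [2.39, 2.39, 3.14, 3.14, 3.14, 3.14, 3.14].

INTERFACE

Orientations are given as a rotation vector (axis times angle).
In Python, from bench import r gives the robot as it stands. The module is installed in compiled form; this text tells all that it offers.
- The arm moves only by the tool play_rows, never from a script. Its argument "plan" is a list of rows, each a list of 7 numbers: the shift along the world's x, y, z in mm, then the turn, a rotation vector about the world's x, y, z in rad, then the finger opening in mm, from 0 to 85.4. A call has 1 to 12 rows; each row is the pose to reach, as a shift and turn from the pose commanded when the call began; what a row does not reach only later rows make up. A row lasts 1/10 s, in which the tool goes at most 50 mm and 8.59 degrees, less where a joint would pass 70% of its speed; a pose out of reach is approached as far as the arm can. A call with a gripper value outside its range is refused whole. The fingers move at their own pace and stop on an object; "grip_force" is the grip in N (left out, the last holds). Time passes only in rows, so rows that repeat a pose let the fingers close. It gives the time, the measured TCP pose, the force and the opening at its end, in the units of the state.
- r.get_obs(): the state, without advancing time (a new reading comes with each control period).
- r.grab_frame(name): name is "scene" or "top" or "wrist"; returns a dict with "color" (480x640x3 uint8, blue, green, red), "z_map" (480x640 float32, m along the optical axis (not along the pixel's ray), 0 where there is no reading), "camera_matrix" (3x3 intrinsics, pixels), "R" (3x3) and "t" (3): a world point X has camera coordinates R X + t. Camera axes: x right, y down, z forward; pixel columns grow to the right and rows downward; lengths in m; the calibration is good to about 2 mm. A picture is of the moment at which its call begins.
- r.hand_in(): hands the job in, once; it reports no verdict.
The state is a dict: "clock": time; "joints": joint angles; "qvel": joint speeds; "tau": joint torques, N m; "tcp_pos": TCP position; "orientation": TCP orientation; "contact_force": force on the tool from outside, world axes, zero at the start; "moment": the same for the moment, N m; "grip_width": finger opening in m.
Only numpy, scipy, OpenCV 4.12 (cv2) and the standard library are available. Lean on these libraries where they do the work, as an engineer would, in place of code of your own. Each camera call takes 0.05 s, during which the arm holds its last target.

TASK

Lay the long steel column in the two V-rests of the sloping leak-test stand and slide it down until its lower end is home against the fixed seal; it is packed, so set it down, never drop it. Then let go of it and swing the ratchet lever back and forth until the ram, driven by the lever alone, has pressed the sprung upper seal about half-way in without bottoming it. Leave the short column, the jar and the beaker where they are.

Things in the scene. Friction and masses are not known exactly. Their poses are not given: they have to be found in the camera images.
- column_mid (a point): Centre of the long steel column (loose, about 0.11 kg): tube 9.6 mm in diameter, bare for 126 mm, with a hex fitting 16 mm wide and 21 mm long at each end, 168 mm over the end faces (a 3 mm nipple may show beyond; it enters the seal). It lies on the bench, axis 7 mm above the top. The point is on the axis, half-way along; y: the column's axis (ends alike), z: up.
- column_short: The short steel column, the same fittings but 118 mm over the ends; it stays where it lies. Origin under its middle, y along its axis.
- bed: Sloping bed of the fixed leak-test stand, 20 degrees, low end at the robot's left. Origin: centre of the face of the fixed lower seal (white disc, 20 mm diameter), on the axis where the column must lie. y: down the slope along that axis; z: square to it, upward; x: level, away from the robot. A column laid home has its centre at y = -84 mm, x = z = 0. The rail lies 36 mm below that axis.
- rest_low (a point): The lower of two white V-rests, each 10 mm long along the axis, with a 90 degree V about 20 mm wide at its mouth. The point is where the axis of the tube runs when it lies in the V (bed y = -39 mm). Friction holds a column laid on the rests; it does not slide down by itself.
- rest_high (a point): The same for the upper V-rest, 90 mm farther up the slope (bed y = -129 mm). The ram's head begins at bed y = -212 mm.
- ram (a joint): How far the upper ram has advanced down the slope (m), 0 to 0.030. The free face of the upper seal stands at bed y = -179 mm plus this value, so at the start there are 6 to 11 mm to spare over the column's length. Moved only by the lever.
- seal (a joint): How far the sprung upper seal (white disc, 20 mm diameter, on a steel stem at the nose of the ram) is pressed back into the ram (m): 0 free, 12 mm of stem show; 0.012 bottomed, no stem shows. Spring 2 N per mm.
- lever (a joint): Ratchet lever angle (rad), 0: leaning 20 degrees down the slope, to the column; 0.70: 20 degrees away from it. Stays where left (loaded: falls back 0.1). Growing angle drives the wheel (15 teeth); swung back, the pawl clicks over the teeth and a catch holds it. Swung from under 0.12 to over 0.65 it advances the ram one notch, 3.1 mm, the first part of the swing idle. Takes 1 to 4 N at the knob.
- lever_knob (a point): Centre of the grey ball, 22 mm in diameter, at the end of the ratchet lever; the lever's bar below it is 13 mm wide.
- lever_pivot (a point): Centre of the lever's pivot, 90 mm from the ball's centre. The lever turns about the bed's x axis through this point.
- seal_jar: Small round white jar with a red screw lid, 44 mm in diameter, 42 mm high, a bystander; origin under its centre.
- beaker: Glass beaker, 46 mm wide, 59 mm high, a bystander; origin under its centre.

How it is judged:
By the outcome, as a careful person would: the job done as asked, in the order asked, and still so for the second after the job is handed in, with the robot touching nothing.
It also fails if it takes over 72 s, if anything falls off the work surface, if the arm or the gripper's body presses on something with over 40 N, if the wrist force passes 120 N, or if a joint passes its speed limit or range.

## Working session

There is one attempt and no reset: what is moved stays moved. The work goes in short steps, Python scripts to look and compute and a tool call to move; the robot and the scene stay as the last step left them, time stands still between calls to the robot, and variables do not carry over. Pictures are saved under pics/ and viewed, and the job is handed in when it is done.

Besides the shell and the picture viewer there is one more tool, called after "Request:" by a JSON object that holds its "method" and its "body", one argument or row to a line. play_rows: Moves the arm, as the interface text tells. Its arguments: {"type":"object","properties":{"plan":{"type":"array"},"grip_force":{"type":"number"}},"required":["plan"]}

```bash
mkdir -p pics
cat > h.py <<'E'
import numpy as np, cv2
from bench import r
def grab(n,save=None):
    f=r.grab_frame(n)
    if save: cv2.imwrite('pics/'+save+'.png',f['color'])
    return f
def world(f,u,v,z=None):
    K=f['camera_matrix'];p=np.linalg.inv(K)@np.array([u,v,1.])
    return f['R'].T@(p*(f['z_map'][int(round(v)),int(round(u))] if z is None else z)-f['t'])
def plane(f,u,v,n,d):
    K=f['camera_matrix'];p=f['R'].T@(np.linalg.inv(K)@np.array([u,v,1.]));c=-f['R'].T@f['t']
    n=np.array(n,float);return c+p*(d-n@c)/(n@p)
def proj(f,X):
    q=f['camera_matrix']@(f['R']@np.asarray(X)+f['t']);return q[:2]/q[2]
E
python3 - <<'E'
from h import *
np.set_printoptions(precision=4,suppress=True)
for n in ['scene','top','wrist']:
    f=grab(n,n+'0'); print(n,f['camera_matrix'].tolist(),'\n',f['R'],-f['R'].T@f['t'])
print(r.get_obs())
E
```

```text
scene [[437.7278392881182, 0.0, 319.1289183790245], [0.0, 437.7278392881182, 235.76001011264583], [0.0, 0.0, 1.0]] 
 [[ 0.8633 -0.5046  0.0115]
 [-0.3724 -0.652  -0.6605]
 [ 0.3407  0.5659 -0.7508]] [ 0.1966 -0.6175  0.9839]
top [[443.32690872777727, 0.0, 317.8139204776183], [0.0, 443.32690872777727, 250.89881657727207], [0.0, 0.0, 1.0]] 
 [[-0.0063 -1.     -0.0046]
 [-0.9945  0.0068 -0.1041]
 [ 0.1041  0.0039 -0.9946]] [ 0.4216 -0.0137  1.3775]
wrist [[400.1017195399367, 0.0, 313.70266582589187], [0.0, 400.1017195399367, 248.77619356526384], [0.0, 0.0, 1.0]] 
 [[ 0.241  -0.9705 -0.0016]
 [-0.9303 -0.2315  0.2845]
 [-0.2765 -0.0671 -0.9587]] [ 0.2324 -0.637   0.3729]
{'clock': 0.15, 'joints': array([ 1.2199,  0.4776,  0.0224,  1.5562, -0.0115,  1.1093, -0.0831]), 'qvel': array([ 0.0002, -0.0027, -0.0004, -0.0039, -0.0023,  0.0019, -0.0005]), 'tau': array([  0.0029, -59.6927,   1.6106, -28.1493,   0.0128,   0.0066,
        -0.    ]), 'tcp_pos': array([ 0.1622, -0.6548,  0.2306]), 'orientation': array([-3.1171, -0.3804,  0.0004]), 'contact_force': array([-0.4421, -0.0534, -0.0013]), 'moment': array([0.0171, 0.0558, 0.0344]), 'grip_width': 0.08545015171636675}
```

View pics/scene0.png

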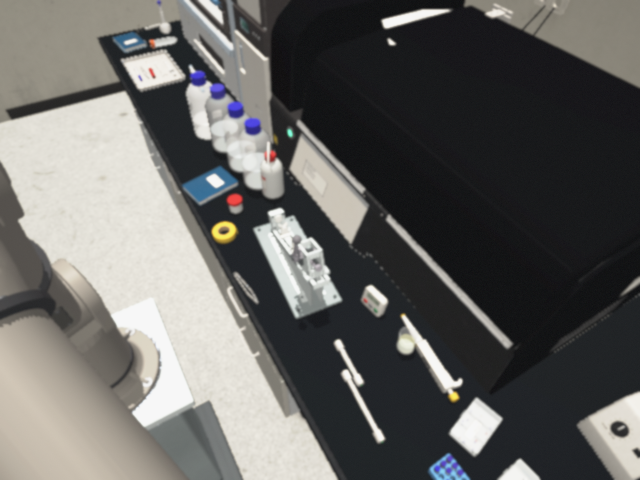

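View pics/top0.png

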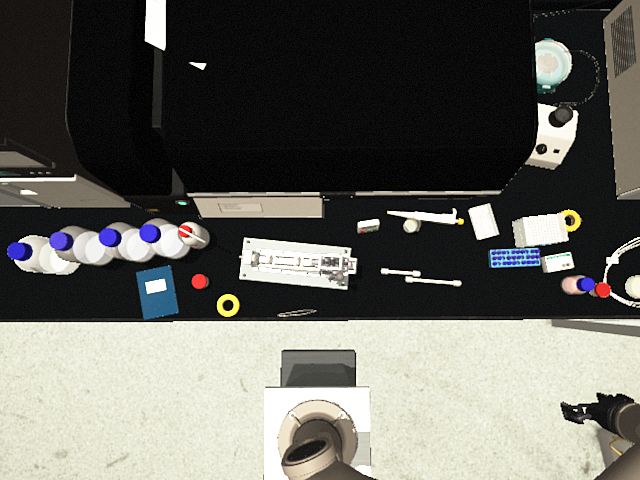

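View pics/wrist0.png

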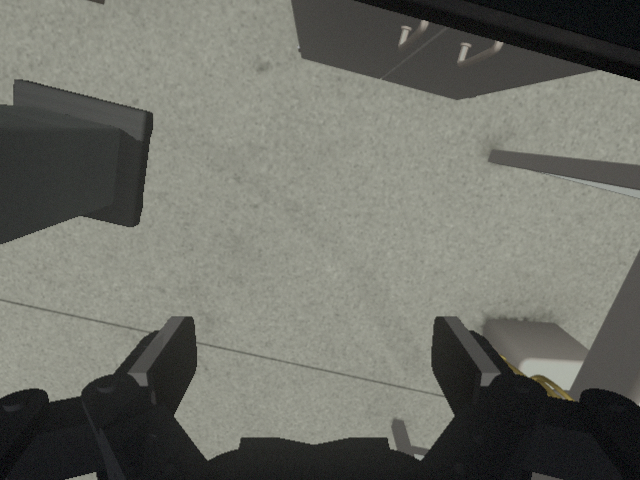

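Run:
```python
from h import *
np.set_printoptions(precision=4,suppress=True)
f=grab('top');g=grab('scene')
def seg(f,box,z,name):
    x0,y0,x1,y1=box
    c=f['color'][y0:y1,x0:x1].min(2)
    m=(c>70).astype(np.uint8)
    n,l,s,ce=cv2.connectedComponentsWithStats(m)
    for i in range(1,n):
        if s[i,4]<30: continue
        ys,xs=np.nonzero(l==i); P=np.array([plane(f,x+x0,y+y0,[0,0,1],z) for x,y in zip(xs,ys)])
        mu=P.mean(0);d=np.linalg.svd(P-mu)[2][0];t=(P-mu)@d
        print(name,s[i],'mid',mu+d*(t.max()+t.min())/2,'dir',d,'len',np.ptp(t))
seg(f,(370,262,475,292),.008,'top')
seg(g,(325,335,395,450),.008,'scene')
a=f['color'][225:300,230:370];cv2.imwrite('pics/a.png',cv2.resize(a,None,fx=5.5,fy=5.5,interpolation=cv2.INTER_CUBIC))
a=g['color'][195:320,240:350];cv2.imwrite('pics/b.png',cv2.resize(a,None,fx=4.8,fy=4.8,interpolation=cv2.INTER_CUBIC))
for n,ff in (('top',f),('scene',g)):
    zz=ff['z_map']; print(n,(zz==0).mean())
```

```text
top [ 11   6  81  19 453] mid [ 0.4807 -0.3249  0.008 ] dir [-0.1855 -0.9827 -0.    ] len 0.25018868295187047
scene [   8    3   53  106 1104] mid [ 0.4816 -0.3196  0.008 ] dir [0.1835 0.983  0.    ] len 0.2562571676381406
top 0.003740234375
scene 0.0037955729166666667
```

View pics/a.png

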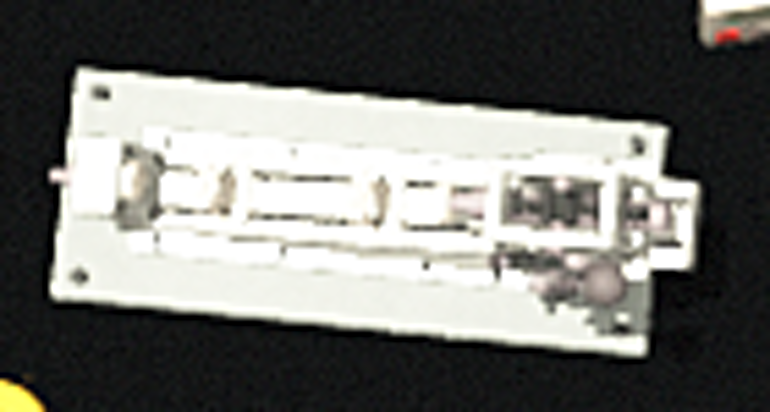

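View pics/b.png

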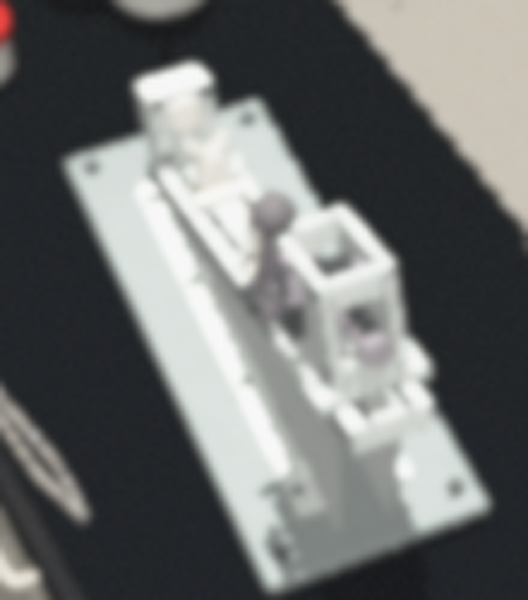

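Run:
```python
from h import *
f=grab('top');g=grab('scene')
a=f['color'][260:295,370:475];cv2.imwrite('pics/c.png',cv2.resize(a,None,fx=7,fy=7,interpolation=cv2.INTER_NEAREST))
a=g['color'][335:450,325:395];cv2.imwrite('pics/d.png',cv2.resize(a,None,fx=5,fy=5,interpolation=cv2.INTER_NEAREST))
```

```text
(no output)
```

View pics/c.png

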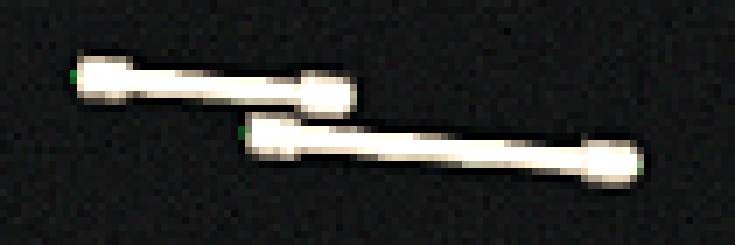

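View pics/d.png

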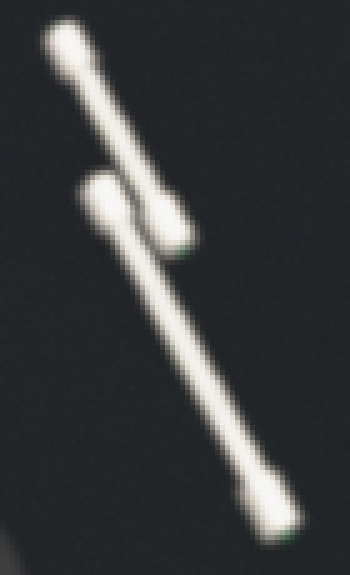

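Run:
```python
from h import *
np.set_printoptions(precision=4,suppress=True)
f=grab('top');g=grab('scene')
for ff,pts,n in ((f,[(404.8,279.2),(461.6,283.6)],'top'),(g,[(325+100/5,335+172/5),(325+278/5,335+538/5)],'scene')):
    a,b=[plane(ff,u,v,[0,0,1],.01) for u,v in pts]; print(n,a,b,(a+b)/2,np.linalg.norm(a-b),np.degrees(np.arctan2(-(a-b)[0],(a-b)[1])))
# stand coarse: depth at points
for n,(u,v) in dict(lowblock=(230+95/5.5,225+175/5.5),v1=(230+222/5.5,225+188/5.5),v2=(230+378/5.5,225+200/5.5),ball=(230+605/5.5,225+282/5.5),ramframe=(230+610/5.5,225+205/5.5),end=(230+680/5.5,225+220/5.5),plate=(230+100/5.5,225+240/5.5),c1=(230+80/5.5,225+70/5.5),c2=(230+665/5.5,225+125/5.5)).items(): print(n,world(f,u,v))
```

```text
top [ 0.4754 -0.2755  0.01  ] [ 0.4608 -0.4495  0.01  ] [ 0.4681 -0.3625  0.01  ] 0.17465625219824582 -4.808132491570701
scene [ 0.4812 -0.2726  0.01  ] [ 0.4591 -0.4459  0.01  ] [ 0.4701 -0.3593  0.01  ] 0.1747180965574762 -7.259952808628383
lowblock [0.541  0.1984 0.0838]
v1 [0.534  0.1311 0.0792]
v2 [0.5249 0.0465 0.1057]
ball [ 0.4735 -0.0642  0.2711]
ramframe [ 0.5136 -0.0701  0.2053]
end [ 0.5105 -0.1083  0.1452]
plate [0.5111 0.2072 0.0105]
c1 [0.6067 0.2185 0.0166]
c2 [ 0.5752 -0.1118 -0.0011]
```

Request:
{"method": "play_rows", "body": {
  "plan": [
    [31,29,0,0,0,0.122,85],
    [61,59,0,0,0,0.245,85],
    [92,88,0,0,0,0.367,85],
    [123,118,0,0,0,0.489,85],
    [153,147,0,0,0,0.611,85],
    [184,176,0,0,0,0.734,85],
    [215,206,0,0,0,0.856,85],
    [246,235,0,0,0,0.978,85],
    [276,265,-10,0,0,1.1,85],
    [307,294,-20,0,0,1.223,85],
    [307,294,-31,0,0,1.223,85],
    [307,294,-31,0,0,1.223,85]
  ]
}}

```text
clock: 1.65
tcp_pos: [0.4692, -0.3598, 0.1989]
orientation: [-2.331, -2.102, 0.001]
contact_force: [-0.9, -0.4, 0.1]
grip_width: 0.0848
```

Run:
```python
from h import *
f=grab('wrist','w1');print(r.get_obs()['joints'],-f['R'].T@f['t'],f['R'])
```

```text
[ 0.83058015  0.39865375 -0.35889373  1.77251382  0.16308939  1.00145436
  0.30304389] [ 0.47694473 -0.2876465   0.3414492 ] [[ 0.99473988 -0.10240067 -0.00258338]
 [-0.09749048 -0.95417872  0.2829109 ]
 [-0.03143527 -0.2811709  -0.95914272]]
```

View pics/w1.png

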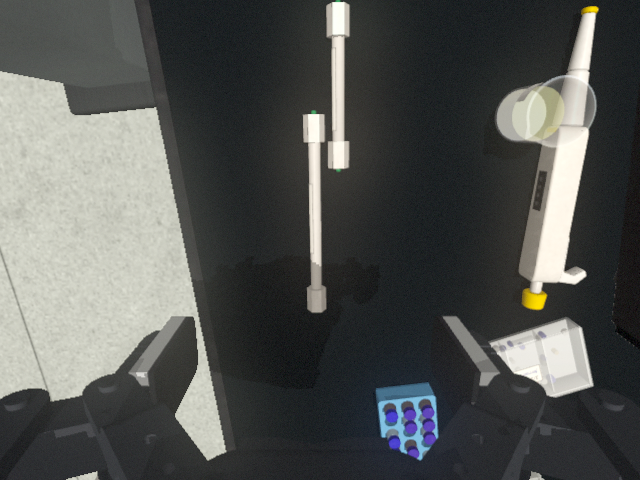

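Run:
```python
from h import *
np.set_printoptions(precision=4,suppress=True)
f=grab('wrist')
c=f['color'].min(2)
m=(c>85).astype(np.uint8)
m[:, :295]=0;m[:,326:]=0;m[:100]=0;m[330:]=0
n,l,s,ce=cv2.connectedComponentsWithStats(m);i=1+s[1:,4].argmax();print(s[i])
ys,xs=np.nonzero(l==i)
cx=[(y,(xs[ys==y].min()+xs[ys==y].max())/2,np.ptp(xs[ys==y])+1) for y in range(ys.min(),ys.max()+1)]
for c in cx[::12]: print(c)
t=[c for c in cx if 150<c[0]<280]
p=np.polyfit([c[0] for c in t],[c[1] for c in t],1)
y0,y1=s[i,1],s[i,1]+s[i,3]
A=plane(f,np.polyval(p,y0),y0,[0,0,1],.007);B=plane(f,np.polyval(p,y1),y1,[0,0,1],.007)
d=A-B;print(A,B,(A+B)/2,np.linalg.norm(d),np.arctan2(-d[0],d[1]))
for y in (155,280):print(plane(f,np.polyval(p,y),y,[0,0,1],.007))
```

```text
[ 303  111   23  200 2820]
(111, np.float64(315.5), np.int64(18))
(123, np.float64(314.0), np.int64(23))
(135, np.float64(314.5), np.int64(22))
(147, np.float64(314.5), np.int64(12))
(159, np.float64(314.5), np.int64(12))
(171, np.float64(314.5), np.int64(12))
(183, np.float64(315.0), np.int64(13))
(195, np.float64(315.0), np.int64(13))
(207, np.float64(315.5), np.int64(12))
(219, np.float64(315.5), np.int64(12))
(231, np.float64(315.5), np.int64(12))
(243, np.float64(315.5), np.int64(12))
(255, np.float64(316.5), np.int64(12))
(267, np.float64(316.0), np.int64(11))
(279, np.float64(316.5), np.int64(10))
(291, np.float64(316.5), np.int64(18))
(303, np.float64(316.5), np.int64(18))
[ 0.4771 -0.2745  0.007 ] [ 0.4621 -0.4472  0.007 ] [ 0.4696 -0.3609  0.007 ] 0.17338189302320056 -0.08702744879001695
[ 0.4742 -0.3084  0.007 ]
[ 0.4647 -0.417   0.007 ]
```

Request:
{"method": "play_rows", "body": {
  "plan": [
    [0,-1,-45,0,0,0.015,50],
    [0,-1,-90,0,0,0.015,50],
    [0,-1,-130,0,0,0.015,50],
    [0,-1,-160,0,0,0.015,50],
    [0,-1,-180,0,0,0.015,50],
    [0,-1,-190,0,0,0.015,50],
    [0,-1,-195,0,0,0.015,50],
    [0,-1,-195,0,0,0.015,50]
  ]
}}

```text
clock: 2.55
tcp_pos: [0.4693, -0.3631, 0.0058]
orientation: [2.32, 2.117, -0.0]
contact_force: [-1.0, 0.4, -0.5]
grip_width: 0.0501
```

Run:
```python
from h import *
f=grab('wrist','w2');print(r.get_obs()['contact_force'])
```

```text
[-0.65519945 -0.67953931  0.29250936]
```

View pics/w2.png

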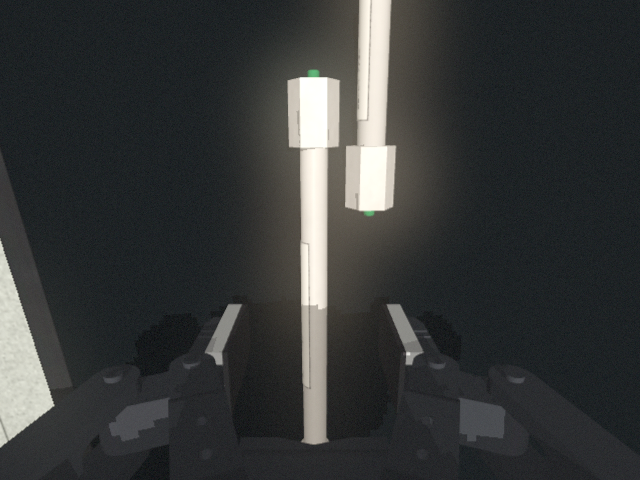

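Request:
{"method": "play_rows", "body": {
  "plan": [
    [0,1,-1,0,0,0,50],
    [0,1,-2,0,0,0,25],
    [0,1,-2,0,0,0,5],
    [0,1,-2,0,0,0,5],
    [0,1,-2,0,0,0,5],
    [0,1,-2,0,0,0,5],
    [0,1,-2,0,0,0,5],
    [0,1,-2,0,0,0,5]
  ],
  "grip_force": 40
}}

```text
clock: 3.4
tcp_pos: [0.4695, -0.3613, 0.0037]
orientation: [2.319, 2.119, 0.0]
contact_force: [-0.6, -0.0, 5.5]
grip_width: 0.0075
```

Run:
```python
from h import *
f=grab('wrist','w3');print(r.get_obs()['contact_force'])
```

```text
[-1.27101069  0.94713747  6.78195535]
```

View pics/w3.png

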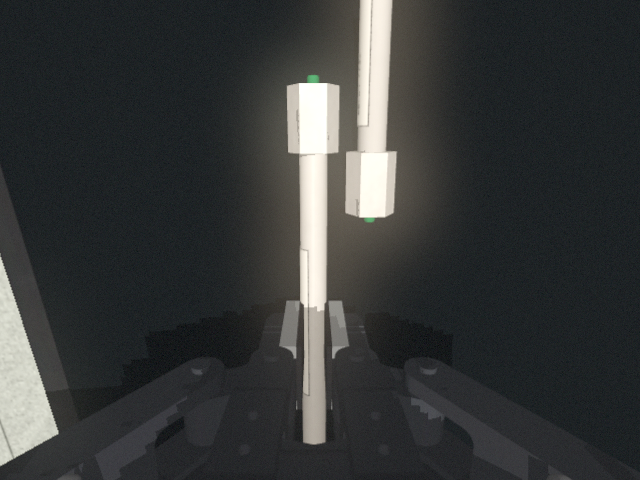

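Request:
{"method": "play_rows", "body": {
  "plan": [
    [0,0,5,0,0,0,5],
    [0,0,15,0,0,0,5],
    [0,0,30,0,0,0,5],
    [0,0,60,0,0,0,5],
    [0,0,90,0,0,0,5],
    [0,0,100,0,0,0,5],
    [0,0,100,0,0,0,5],
    [0,0,100,0,0,0,5]
  ]
}}

```text
clock: 4.25
tcp_pos: [0.4687, -0.3611, 0.1029]
orientation: [-2.319, -2.119, 0.001]
contact_force: [0.2, 0.6, -1.0]
grip_width: 0.0073
```

Run:
```python
from h import *
f=grab('wrist','w4');print(r.get_obs())
g=grab('top','t4');cv2.imwrite('pics/t4c.png',cv2.resize(g['color'][225:300,230:470],None,fx=3.3,fy=3.3,interpolation=cv2.INTER_CUBIC))
```

```text
{'clock': 4.3, 'joints': array([ 0.80954286,  0.51499119, -0.33837367,  1.84963312,  0.22617485,
        0.81654558,  0.26566183]), 'qvel': array([-3.53553725e-03,  1.21173993e-02,  3.98481728e-03,  4.23782716e-03,
       -5.79513319e-05,  9.69947213e-04,  1.92980551e-05]), 'tau': array([ 2.61978077e-02, -5.69195938e+01, -3.82643491e+00, -2.31312078e+01,
        7.62842334e-03, -2.07073102e-02,  1.30447876e-03]), 'tcp_pos': array([ 0.46836548, -0.36079855,  0.10221216]), 'orientation': array([-2.31776013e+00, -2.11786989e+00,  8.97090996e-04]), 'contact_force': array([-0.00573997,  0.89900956, -0.76773327]), 'moment': array([ 0.05285104, -0.00027258, -0.01577427]), 'grip_width': 0.007451614842024393}
```

View pics/w4.png

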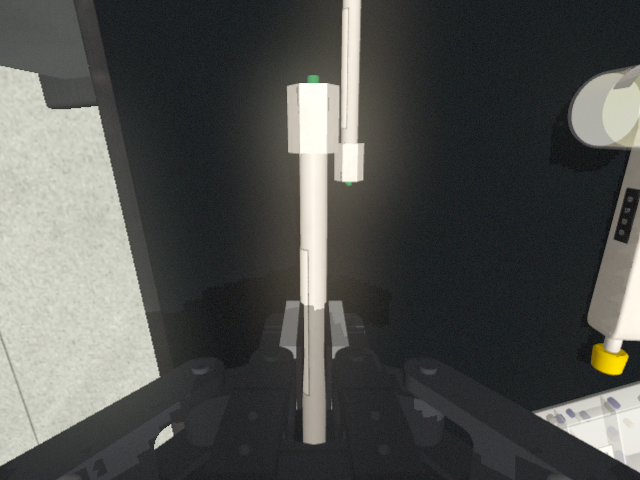

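View pics/t4c.png

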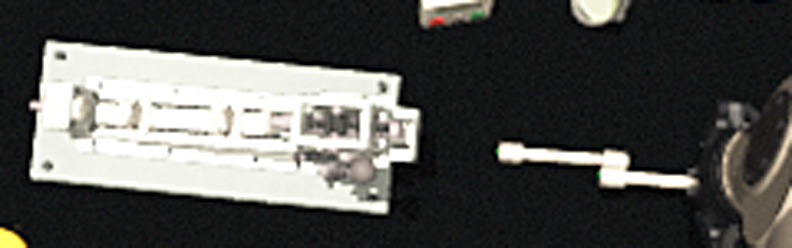

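Request:
{"method": "play_rows", "body": {
  "plan": [
    [0,0,45,0,0,0,5],
    [0,20,90,0,0,0,5],
    [0,40,135,0,0,0,5],
    [0,60,180,0,0,0,5],
    [-2,90,220,0,0,0,5],
    [-4,120,250,0,0,0,5],
    [-6,160,265,0,0,0,5],
    [-8,205,275,0,0,0,5],
    [-10,250,280,0,0,0,5],
    [-12,295,280,0,0,0,5],
    [-13,340,280,0,0,0,5],
    [-14,370,280,0,0,0,5]
  ]
}}

```text
clock: 5.55
tcp_pos: [0.4544, 0.0122, 0.3824]
orientation: [-2.315, -2.122, 0.001]
contact_force: [-1.3, 0.0, -0.6]
grip_width: 0.0073
```

Request:
{"method": "play_rows", "body": {
  "plan": [
    [0,30,0,0,0,0,5],
    [0,50,0,0,0,0,5],
    [0,50,0,0,0,0,5],
    [0,50,0,0,0,0,5],
    [0,50,0,0,0,0,5]
  ]
}}

```text
clock: 6.05
tcp_pos: [0.4553, 0.0575, 0.3826]
orientation: [-2.32, -2.117, 0.002]
contact_force: [0.2, 0.6, -0.7]
grip_width: 0.0074
```

Run:
```python
from h import *
f=grab('wrist','w5');print(r.get_obs()['joints'],f['z_map'].min())
import pickle;pickle.dump(f,open('w5.pkl','wb'))
```

```text
[ 0.43939303  0.04072069 -0.70972744  1.79198239  0.02733825  1.31988551
 -0.3689017 ] 0.0
```

View pics/w5.png

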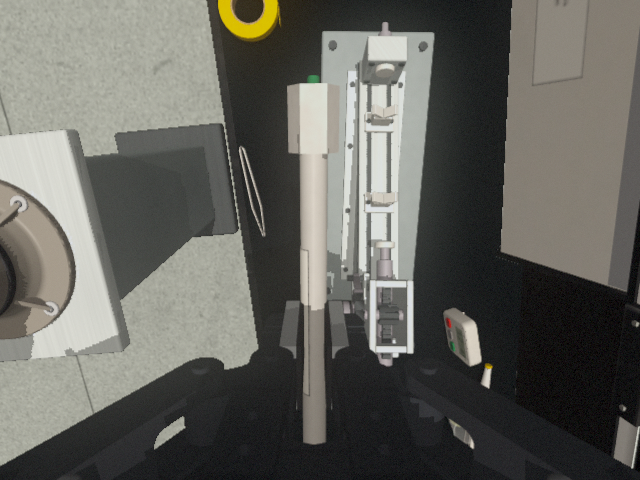

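Run:
```python
from h import *
import pickle;f=pickle.load(open('w5.pkl','rb'))
a=f['color'][20:220,335:435];cv2.imwrite('pics/e.png',cv2.resize(a,None,fx=3,fy=3,interpolation=cv2.INTER_CUBIC)[:600])
a=f['color'][220:370,320:430];cv2.imwrite('pics/e2.png',cv2.resize(a,None,fx=4,fy=4,interpolation=cv2.INTER_CUBIC))
```

```text
(no output)
```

View pics/e.png

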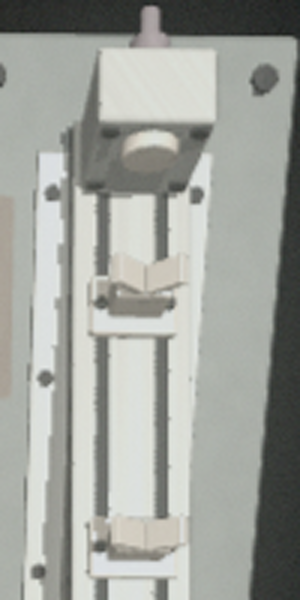

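View pics/e2.png

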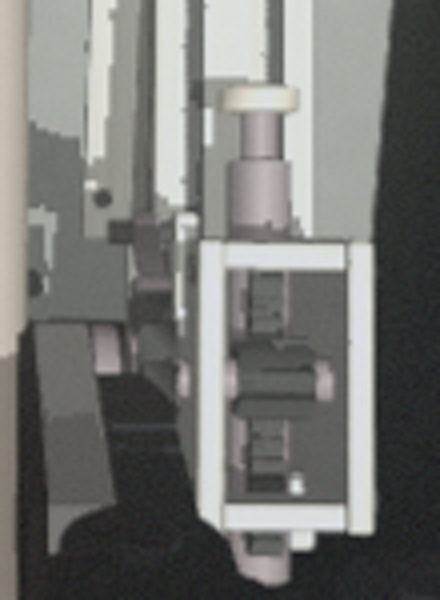

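Run:
```python
from h import *
np.set_printoptions(precision=1,suppress=True,linewidth=200)
import pickle;f=pickle.load(open('w5.pkl','rb'))
def show(u0,u1,v0,v1):
    for v in range(v0,v1,2):
        print(v,' '.join('(%.0f,%.0f,%.0f)'%tuple(1000*world(f,u,v)) for u in range(u0,u1,3)))
print('lowV');show(367,402,100,124)
print('highV');show(367,402,188,208)
print('seal');show(373,400,60,82)
print('useal');show(373,402,236,250)
```

```text
lowV
100 (524,157,49) (527,156,49) (531,156,47) (534,156,47) (537,155,49) (540,155,48) (544,155,50) (547,154,50) (551,154,48) (554,154,50) (557,154,48) (566,155,20)
102 (523,154,49) (462,130,525) (530,154,49) (533,154,49) (537,153,50) (540,153,50) (544,153,49) (547,152,49) (550,152,50) (554,152,48) (557,151,48) (567,152,18)
104 (523,152,50) (527,152,51) (530,152,51) (533,151,50) (537,151,50) (540,151,51) (543,150,51) (547,150,49) (550,150,50) (553,150,51) (557,149,50) (566,150,20)
106 (523,150,52) (526,150,53) (524,148,92) (527,148,91) (530,147,89) (540,149,52) (543,148,49) (546,148,52) (543,146,90) (545,146,92) (557,147,49) (566,148,19)
108 (523,148,53) (526,148,53) (524,146,92) (527,146,93) (530,145,90) (534,145,84) (537,145,86) (540,145,88) (542,144,91) (545,144,92) (556,145,52) (566,146,20)
110 (522,146,54) (526,146,53) (523,144,94) (527,144,93) (530,144,89) (534,143,85) (537,143,86) (540,143,88) (542,142,92) (545,142,95) (556,143,54) (566,143,19)
112 (522,144,59) (525,143,60) (523,142,94) (526,142,94) (530,142,90) (534,141,84) (537,141,85) (539,141,90) (542,140,93) (544,140,96) 
[... 3908 characters left out ...]
) (536,9,100) (539,9,102) (542,9,102) (562,-16,17)
240 (516,9,101) (519,9,104) (522,8,101) (525,9,103) (529,8,103) (532,8,103) (536,7,101) (539,7,101) (542,7,102) (562,-19,16)
242 (515,7,103) (513,18,143) (516,19,146) (519,19,146) (522,19,147) (525,18,147) (528,18,145) (538,5,105) (542,5,103) (562,-21,16)
244 (515,5,104) (513,16,142) (516,18,148) (518,17,148) (521,17,148) (524,17,147) (528,16,146) (538,3,104) (541,3,104) (562,-25,15)
246 (515,3,105) (513,15,145) (516,15,145) (518,15,147) (521,15,149) (524,15,149) (527,14,147) (538,1,104) (541,0,104) (562,-27,15)
248 (515,1,105) (518,0,104) (522,-0,104) (519,12,144) (522,12,145) (525,11,142) (534,-1,106) (538,-1,105) (541,-2,103) (562,-30,15)
```

```bash
cat > fit.py <<'E'
from h import *
np.set_printoptions(precision=4,suppress=True,linewidth=200)
import pickle;f=pickle.load(open('w5.pkl','rb'))
from scipy.optimize import least_squares
def pts(u0,u1,v0,v1,c):
    P=np.array([world(f,u,v) for v in range(v0,v1) for u in range(u0,u1) if f['z_map'][v,u]>0]);return P[c(P)]
L=pts(371,397,107,116,lambda P:(P[:,2]>.082)&(P[:,2]<.1))
H=pts(371,395,193,201,lambda P:(P[:,2]>.112)&(P[:,2]<.13))
S=pts(377,396,69,77,lambda P:(P[:,2]>.0685)&(P[:,2]<.088))
c,s=np.cos(np.radians(20)),np.sin(np.radians(20))
def axes(ps):
    X=np.array([np.cos(ps),np.sin(ps),0]);Y=np.array([-np.sin(ps)*c,np.cos(ps)*c,-s]);return np.stack([X,Y,np.cross(X,Y)])
def res(p):
    A=axes(p[3]);o=p[:3]
    q=[(A@(P-o).T).T for P in (L,H)];z=[a[:,2]-(-.00679+np.abs(a[:,0])) for a in q]
    sf=(A@(S-o).T).T
    return np.concatenate(z+[sf[:,1]])
if __name__=='__main__':
    R=least_squares(res,[.539,.182,.078,-.09],loss='soft_l1',f_scale=.001)
    print(R.x,np.abs(R.fun).mean(),len(L),len(H),len(S))
    A=axes(R.x[3]);o=R.x[:3]
    for n,P in (('L',L),('H',H),('S',S)):
        q=(A@(P-o).T).T;print(n,q.min(0),q.max(0),q.mean(0))
    rail=pts(378,390,130,180,lambda P:P[:,2]<.2);print('rail z',((rail-o)@A[2]).mean(),((rail-o)@A[2]).std())
    for n,b in dict(seal=(0,0,0),lo=(0,-.039,0),hi=(0,-.129,0),us=(0,-.179,0),mid=(0,-.084,0)).items():
        X=o+A.T@np.array(b);print(n,X,proj(f,X))
    np.save('bed.npy',R.x)
E
python3 fit.py
```

```text
[ 0.5389  0.18    0.0775 -0.1046] 0.0008549446299317742 213 181 134
L [-0.0126 -0.0448 -0.0077] [ 0.012  -0.0343  0.004 ] [ 0.0002 -0.0402 -0.0008]
H [-0.0123 -0.1333 -0.007 ] [ 0.0099 -0.1243  0.0046] [-0.0007 -0.129  -0.0009]
S [-0.0083 -0.0008 -0.008 ] [0.0127 0.0053 0.0089] [0.0012 0.0002 0.0003]
rail z -0.03540329422851903 0.0013023346818716896
seal [0.5389 0.18   0.0775] [384.0694  72.5665]
lo [0.5351 0.1435 0.0908] [383.9735 109.4994]
hi [0.5263 0.0594 0.1216] [383.7479 196.3678]
us [0.5214 0.0127 0.1387] [383.6199 245.6427]
mid [0.5307 0.1015 0.1062] [383.8614 152.6442]
```

Run:
```python
from h import *
np.set_printoptions(precision=4,suppress=True,linewidth=200)
import pickle;f=pickle.load(open('w5.pkl','rb'))
o=r.get_obs();print(o['tcp_pos'],o['orientation'])
import cv2
Rt=cv2.Rodrigues(o['orientation'])[0];t=o['tcp_pos'];print(Rt)
for h in (.003,.004):
  n=Rt[:,2];d=n@t-h
  for u,v in ((313.5,75),(313.5,155),(313.5,290)):
    print(h,u,v,Rt.T@(plane(f,u,v,n,d)-t))
# depth of tube
for v in (110,130,180,220,260,290):
    us=range(306,322); P=np.array([Rt.T@(world(f,u,v)-t) for u in us]);print(v,np.median(P,0),P[:,2].min())
a=f['color'][60:320,270:360];cv2.imwrite('pics/g.png',cv2.resize(a,None,fx=2.3,fy=2.3))
row=f['color'][200,270:360].min(1);print(row)
row=f['color'][270,270:360].min(1);print(row)
```

```text
[0.4553 0.0574 0.3828] [-2.321  -2.1164  0.0015]
[[ 0.092   0.9958 -0.0011]
 [ 0.9958 -0.092  -0.0002]
 [-0.0003 -0.001  -1.    ]]
0.003 313.5 75 [ 0.0899 -0.0002 -0.003 ]
0.003 313.5 155 [ 0.0648 -0.0002 -0.003 ]
0.003 313.5 290 [ 0.0154 -0.0001 -0.003 ]
0.004 313.5 75 [ 0.0898 -0.0002 -0.004 ]
0.004 313.5 155 [ 0.0648 -0.0002 -0.004 ]
0.004 313.5 290 [ 0.0158 -0.0001 -0.004 ]
110 [ 0.0789 -0.0002 -0.0109] -0.01197365456101543
130 [ 0.0729 -0.0002 -0.0109] -0.011736724719929552
180 [ 0.0569 -0.0001 -0.0078] -0.008881448283580366
220 [ 0.0434  0.     -0.0082] -0.1423515328712948
260 [ 0.0289 -0.0001 -0.0081] -0.009419024183432689
290 [ 0.0176  0.     -0.0082] -0.1423515328712948
[ 43  42  45  41  43  45  42  43  46  43  43  48  44  45  46  41  43  51  47  50  48  52  50  45  50  50  49  49  50  49 112 136 151 160 168 173 177 180 184 186 191 193 196 199 197 194 191 191 187
 185 181 180 175 169 165 152 140 146 166 169 170 171 169 170 171 168 170 168 169 169 168 167 168 161 207 215 217 215 218 170 148 149 146 151 151 137 110  93  96 188]
[ 35  41  42  44  41  43  41  40  40  41  43  36  41  41  44  46  43  41  43  46  42  45  46  42  44  47  47  41  46  46 120 150 165 173 181 187 192 179 138 174 184 187 191 194 193 191 190 187 188
 184 181 176 171 166 160 146 129 108 106 106 105 106 108 107 109 109 109 108 107 110 100 135 140 114  79  74  74  82 133 143 144 141 131 107  97  99  87  78 106 142]
```

View pics/g.png

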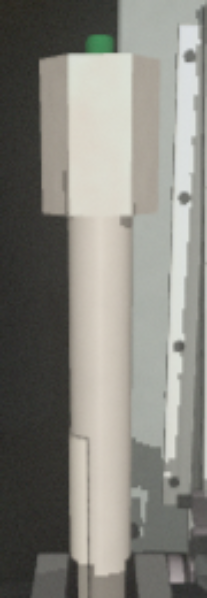

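Run:
```python
from fit import *
p=np.load('bed.npy');A=axes(p[3]);o=p[:3]
P=pts(374,392,240,250,lambda P:P[:,2]>.138)
q=(P-o)@A.T;print(np.round(q[np.argsort(-q[:,1])][:40:2]*1000,1).tolist())
for y in (-.168,-.170,-.172,-.174,-.176,-.179): print(y,proj(f,o+A.T@np.array([0,y,.010])),proj(f,o+A.T@np.array([0,y-.004,.010])))
a=f['color'][225:270,360:410];cv2.imwrite('pics/k.png',cv2.resize(a,None,fx=12,fy=12,interpolation=cv2.INTER_NEAREST))
s=r.get_obs();Rt=cv2.Rodrigues(s['orientation'])[0];t=s['tcp_pos']
R=np.stack([A[1],A[0],-A[2]],1);print('turn',cv2.Rodrigues(R@Rt.T)[0].ravel())
for b in ((0,-.087,.06),(0,-.087,0),(0,-.084,0)):
    T=o+A.T@np.array(b)-R@np.array([.0028,0,-.0034]);print(b,'TCP',T,'shift mm',(T-t)*1000)
print('bed axes',A)
```

```text
[[-6.4, -174.8, 4.5], [3.7, -175.0, 8.8], [-4.9, -175.0, 7.7], [1.6, -175.1, 9.5], [-2.3, -175.1, 9.5], [-0.4, -175.1, 10.1], [0.4, -175.2, 11.0], [5.8, -175.9, 8.2], [4.7, -176.0, 8.8], [-6.8, -176.0, 7.3], [-3.2, -176.1, 8.9], [0.6, -176.1, 9.7], [1.5, -176.1, 10.3], [-6.2, -176.1, 9.1], [-2.4, -176.2, 10.3], [-9.1, -176.7, 2.8], [-8.5, -176.8, 5.3], [-6.7, -176.9, 6.5], [-4.9, -177.0, 7.3], [2.7, -177.0, 9.2]]
-0.168 [385.4578 233.7673] [385.4484 237.8283]
-0.17 [385.4531 235.7972] [385.4437 239.8607]
-0.172 [385.4484 237.8283] [385.4389 241.8944]
-0.174 [385.4437 239.8607] [385.4342 243.9293]
-0.176 [385.4389 241.8944] [385.4295 245.9654]
-0.179 [385.4318 244.9472] [385.4224 249.022 ]
turn [-0.3471  0.0332 -0.0122]
(0, -0.087, 0.06) TCP [0.5321 0.1153 0.1614] shift mm [  76.8203   57.9128 -221.3715]
(0, -0.087, 0) TCP [0.53   0.0949 0.105 ] shift mm [  74.6771   37.5038 -277.7531]
(0, -0.084, 0) TCP [0.5303 0.0977 0.104 ] shift mm [  74.9715   40.3074 -278.7791]
bed axes [[ 0.9945 -0.1044  0.    ]
 [ 0.0981  0.9346 -0.342 ]
 [ 0.0357  0.3401  0.9397]]
```

View pics/k.png

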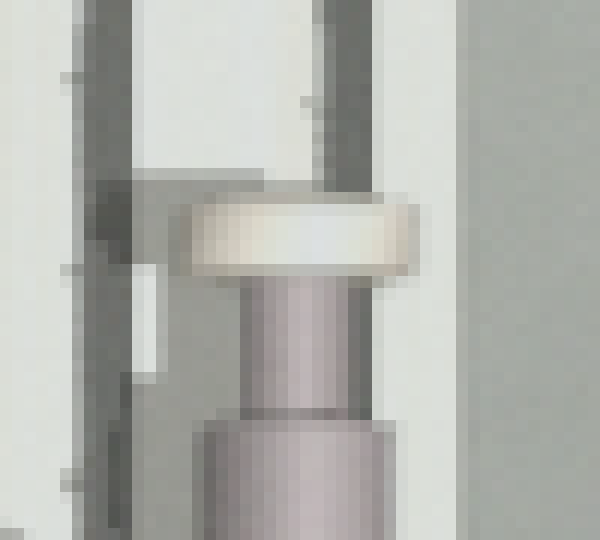

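Request:
{"method": "play_rows", "body": {
  "plan": [
    [20,15,-20,-0.09,0.008,-0.003,5],
    [40,30,-50,-0.18,0.016,-0.006,5],
    [60,45,-85,-0.27,0.025,-0.009,5],
    [77,58,-120,-0.347,0.033,-0.012,5],
    [77,58,-155,-0.347,0.033,-0.012,5],
    [77,58,-185,-0.347,0.033,-0.012,5],
    [77,58,-210,-0.347,0.033,-0.012,5],
    [77,58,-221,-0.347,0.033,-0.012,5],
    [77,58,-221,-0.347,0.033,-0.012,5],
    [77,58,-221,-0.347,0.033,-0.012,5]
  ]
}}

```text
clock: 7.1
tcp_pos: [0.533, 0.1166, 0.1632]
orientation: [2.142, 1.931, -0.375]
contact_force: [-0.4, -0.7, -0.8]
grip_width: 0.0074
```

```bash
cat > chk.py <<'E'
import sys
from fit import *
n=sys.argv[1]
f=grab('wrist','w'+n)
pickle.dump(f,open('w%s.pkl'%n,'wb'))
p=np.load('bed.npy');A=axes(p[3]);o=p[:3]
s=r.get_obs();Rt=cv2.Rodrigues(s['orientation'])[0];t=s['tcp_pos']
R=np.stack([A[1],A[0],-A[2]],1);print('turn left',cv2.Rodrigues(R@Rt.T)[0].ravel(),'F',s['contact_force'],'M',s['moment'],'grip',s['grip_width'],'clk',s['clock'],'j',s['joints'])
m=t+Rt@np.array([.0028,0,-.0034])
print('col mid in bed mm',A@(m-o)*1000)
for b in ((0,-.0875,.02),(0,-.0875,.005),(0,-.0875,0),(0,-.084,0)): print(b,(o+A.T@np.array(b)-m)*1000)
print('proj seal',proj(f,o),proj(f,o+A.T@np.array([0,0,.01])))
E
python3 chk.py 6
```

```text
turn left [-0.0012  0.0026 -0.0019] F [ 1.022  -0.3556 -0.8046] M [ 0.4225 -0.0581  0.006 ] grip 0.007420378081299292 clk 7.15 j [ 0.0292  0.5309 -0.7065  1.8088  0.6248  1.2484 -1.0537]
col mid in bed mm [  0.8712 -86.1621  62.7303]
(0, -0.0875, 0.02) [ -2.5241 -15.694  -39.6958]
(0, -0.0875, 0.005) [ -3.0599 -20.7963 -53.7912]
(0, -0.0875, 0) [ -3.2385 -22.497  -58.4896]
(0, -0.084, 0) [ -2.895  -19.2261 -59.6867]
proj seal [312.159   94.2486] [312.1209  92.3041]
```

View pics/w6.png

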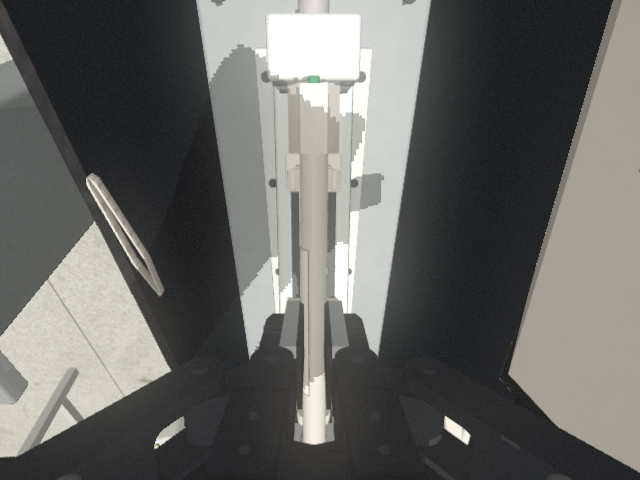

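Request:
{"method": "play_rows", "body": {
  "plan": [
    [-1,-4,-10,0,0.002,-0.002,5],
    [-2,-8,-20,0,0.002,-0.002,5],
    [-2,-12,-30,0,0.002,-0.002,5],
    [-2.5,-15.7,-39.7,0,0.002,-0.002,5],
    [-2.5,-15.7,-39.7,0,0.002,-0.002,5],
    [-2.5,-15.7,-39.7,0,0.002,-0.002,5],
    [-2.5,-15.7,-39.7,0,0.002,-0.002,5]
  ]
}}

```text
clock: 7.85
tcp_pos: [0.5301, 0.1015, 0.1229]
orientation: [2.143, 1.932, -0.378]
contact_force: [1.1, -0.7, -0.0]
grip_width: 0.0079
```

```bash
python3 chk.py 7
python3 - <<'E'
from h import *
for n,b in (('scene',(195,320,240,350)),('top',(225,300,230,370))):
    g=grab(n);cv2.imwrite('pics/%s7.png'%n,cv2.resize(g['color'][b[0]:b[1],b[2]:b[3]],None,fx=4.8,fy=4.8,interpolation=cv2.INTER_CUBIC))
E
```

```text
turn left [-0.001  -0.0008 -0.0009] F [ 0.0406  0.2186 -0.6252] M [ 0.4113 -0.0284 -0.0105] grip 0.007401547712480779 clk 7.9 j [ 0.0354  0.5716 -0.6838  1.8551  0.6679  1.1785 -1.0843]
col mid in bed mm [ -0.5893 -86.9141  19.1684]
(0, -0.0875, 0.02) [ 0.5583 -0.3262  0.9818]
(0, -0.0875, 0.005) [  0.0225  -5.4285 -13.1136]
(0, -0.0875, 0) [ -0.1561  -7.1292 -17.812 ]
(0, -0.084, 0) [  0.1874  -3.8583 -19.0091]
proj seal [315.7784  82.2605] [315.9012  78.8961]
```

View pics/w7.png

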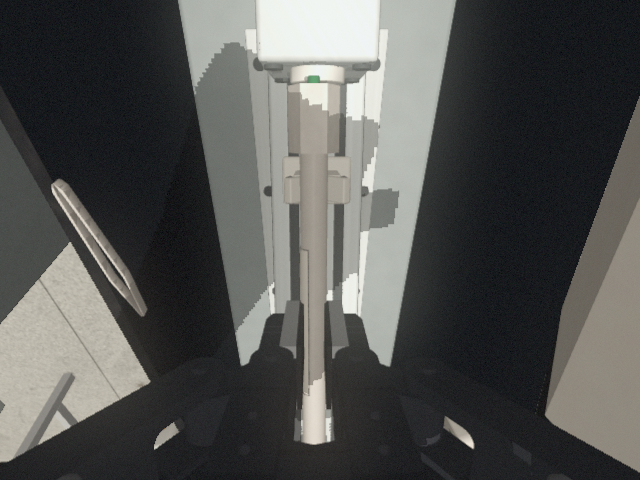

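View pics/scene7.png

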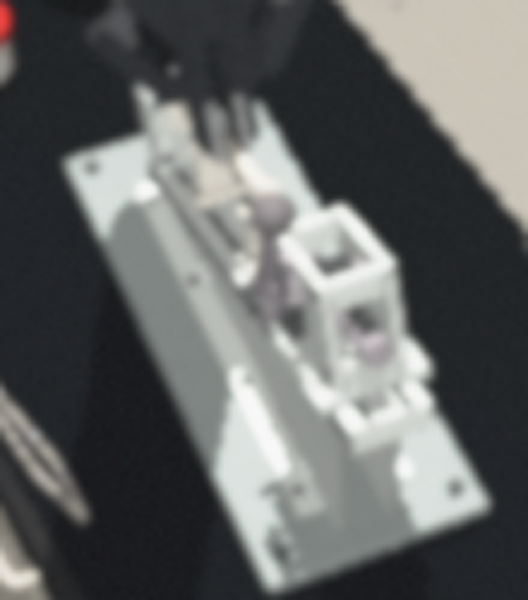

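Request:
{"method": "play_rows", "body": {
  "plan": [
    [0.5,-2,-5,0,0,0,5],
    [1,-4,-9,0,0,0,5],
    [1,-5.4,-13.1,0,0,0,5],
    [1,-6,-15,0,0,0,5],
    [1,-6.4,-16,0,0,0,5],
    [1,-6.4,-16,0,0,0,5],
    [1,-6.4,-16,0,0,0,5]
  ]
}}

```text
clock: 8.7
tcp_pos: [0.5309, 0.0948, 0.1067]
orientation: [2.143, 1.932, -0.379]
contact_force: [-0.2, -0.8, -1.0]
grip_width: 0.0076
```

```bash
python3 chk.py 8
```

```text
turn left [-0.0006 -0.0013 -0.0007] F [-0.0531 -0.5537 -1.21  ] M [ 0.4378 -0.0912 -0.0165] grip 0.007657410002391811 clk 8.75 j [ 0.0375  0.5911 -0.6721  1.8683  0.6884  1.1518 -1.0954]
col mid in bed mm [  0.8972 -87.5598   1.629 ]
(0, -0.0875, 0.02) [-0.2302  6.3984 17.2426]
(0, -0.0875, 0.005) [-0.766   1.2962  3.1473]
(0, -0.0875, 0) [-0.9446 -0.4046 -1.5512]
(0, -0.084, 0) [-0.6011  2.8664 -2.7483]
proj seal [311.3255  73.8879] [311.0989  69.3978]
```

View pics/w8.png

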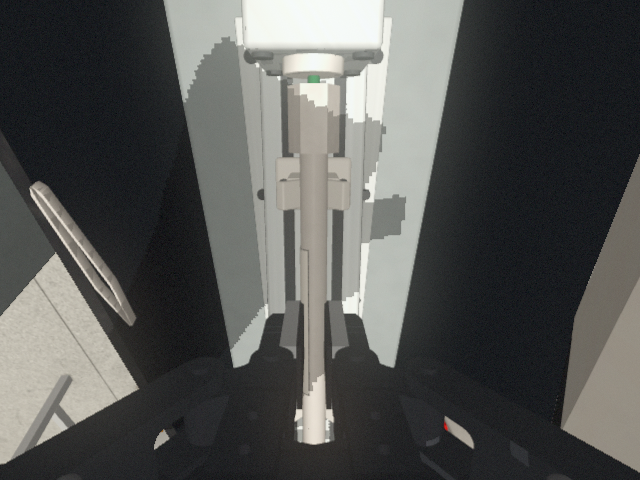

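Request:
{"method": "play_rows", "body": {
  "plan": [
    [0,-0.3,-0.8,0,0,0,5],
    [0,-0.5,-1.5,0,0,0,5],
    [0,-0.5,-1.5,0,0,0,5],
    [0,-0.5,-1.5,0,0,0,5]
  ]
}}

```text
clock: 9.15
tcp_pos: [0.5308, 0.0944, 0.1054]
orientation: [2.143, 1.932, -0.379]
contact_force: [-1.5, 0.1, 3.0]
grip_width: 0.0073
```

Request:
{"method": "play_rows", "body": {
  "plan": [
    [0,-0.2,-0.6,0,0,0,5],
    [0,-0.3,-1,0,0,0,5],
    [0,-0.3,-1,0,0,0,5],
    [0,-0.3,-1,0,0,0,5]
  ]
}}

```text
clock: 9.55
tcp_pos: [0.5309, 0.0943, 0.1052]
orientation: [2.143, 1.931, -0.379]
contact_force: [-3.0, 1.6, 10.3]
grip_width: 0.0076
```

```bash
python3 chk.py 9
```

```text
turn left [-0.0002 -0.0008 -0.0007] F [-2.7475  1.0184 10.2954] M [-0.1674  0.684  -0.2462] grip 0.007380154264129252 clk 9.6 j [ 0.0373  0.593  -0.6713  1.8698  0.6911  1.1494 -1.0976]
col mid in bed mm [  0.9431 -87.4947   0.028 ]
(0, -0.0875, 0.02) [-0.2251  6.8871 18.7694]
(0, -0.0875, 0.005) [-0.7609  1.7848  4.674 ]
(0, -0.0875, 0) [-0.9395  0.0841 -0.0245]
(0, -0.084, 0) [-0.596   3.355  -1.2215]
proj seal [311.1006  73.4494] [310.8727  68.8826]
```

View pics/w9.png

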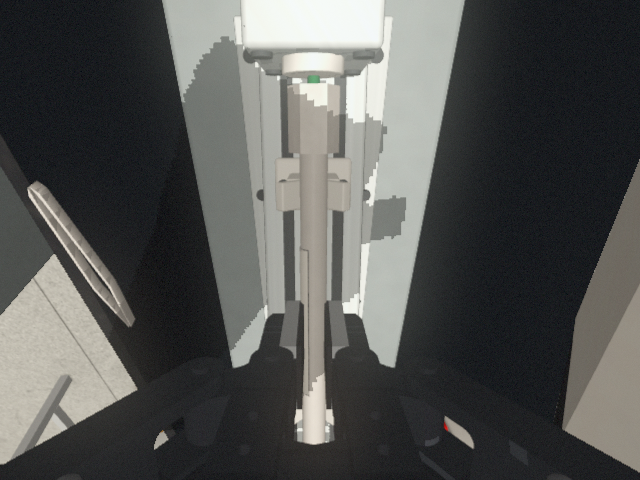

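Request:
{"method": "play_rows", "body": {
  "plan": [
    [0,0.1,0.3,0,0,0,5],
    [0.1,1,0.1,0,0,0,5],
    [0.1,1.6,-0.2,0,0,0,5],
    [0.2,2.2,-0.5,0,0,0,5],
    [0.2,2.2,-0.5,0,0,0,5]
  ]
}}

```text
clock: 10.1
tcp_pos: [0.5307, 0.0947, 0.1048]
orientation: [2.142, 1.929, -0.383]
contact_force: [-4.5, -2.6, 12.4]
grip_width: 0.0074
```

Request:
{"method": "play_rows", "body": {
  "plan": [
    [0,0.6,-0.2,0,0,0,5],
    [0,0.6,-0.2,0,0,0,5],
    [0,0.6,-0.2,0,0,0,5]
  ]
}}

```text
clock: 10.4
tcp_pos: [0.5306, 0.0948, 0.1047]
orientation: [2.142, 1.928, -0.384]
contact_force: [-4.8, -3.4, 14.3]
grip_width: 0.0077
```

```bash
python3 chk.py 10
```

```text
turn left [ 0.0041 -0.0021  0.0009] F [-4.5533 -3.5873 13.0325] M [-1.4099  1.0472 -0.3179] grip 0.007692793945552614 clk 10.45 j [ 0.0332  0.5953 -0.6697  1.8682  0.6921  1.1537 -1.1016]
col mid in bed mm [  0.6823 -86.9635  -0.3051]
(0, -0.0875, 0.02) [-0.006   6.4766 19.2641]
(0, -0.0875, 0.005) [-0.5418  1.3744  5.1687]
(0, -0.0875, 0) [-0.7204 -0.3264  0.4702]
(0, -0.084, 0) [-0.3769  2.9446 -0.7269]
proj seal [311.4977  75.0334] [311.2575  70.7332]
```

View pics/w10.png

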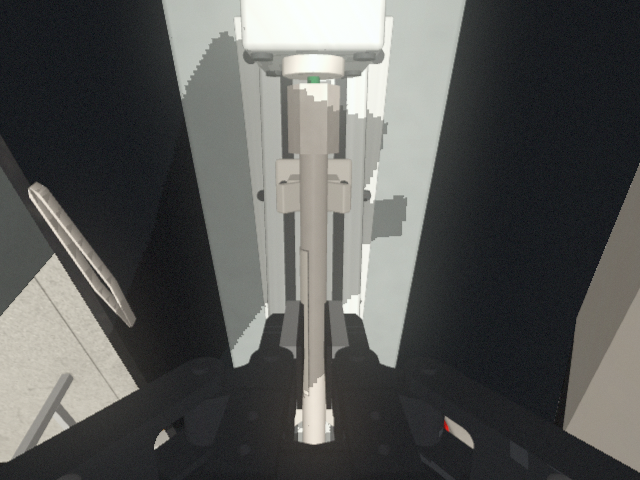

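Request:
{"method": "play_rows", "body": {
  "plan": [
    [-0.4,0.3,0.8,0,0,0,5],
    [-0.6,0.5,1.3,0,0,0,5],
    [-0.6,0.5,1.3,0,0,0,5],
    [-0.6,0.5,1.3,0,0,0,5]
  ]
}}

```text
clock: 10.85
tcp_pos: [0.5304, 0.0973, 0.1045]
orientation: [2.143, 1.932, -0.379]
contact_force: [0.1, 0.2, -0.8]
grip_width: 0.0075
```

```bash
python3 chk.py 11
```

```text
turn left [-0.0007 -0.0016 -0.0008] F [ 0.0647  0.4982 -0.4836] M [ 0.4916 -0.0582 -0.0397] grip 0.007591522667723532 clk 10.9 j [ 0.0325  0.5952 -0.6715  1.8682  0.69    1.1504 -1.1013]
col mid in bed mm [  0.2076 -84.5061   0.3638]
(0, -0.0875, 0.02) [ 0.2011  3.9029 19.4759]
(0, -0.0875, 0.005) [-0.3347 -1.1993  5.3805]
(0, -0.0875, 0) [-0.5133 -2.9001  0.6821]
(0, -0.084, 0) [-0.1698  0.3709 -0.515 ]
proj seal [313.3874  83.599 ] [313.3192  79.8667]
```

Request:
{"method": "play_rows", "body": {
  "plan": [
    [0,0.5,-0.2,0,0,0,5],
    [0.1,1,-0.4,0,0,0,5],
    [0.1,1,-0.4,0,0,0,5],
    [0.1,1,-0.4,0,0,0,5]
  ]
}}

```text
clock: 11.3
tcp_pos: [0.5305, 0.0975, 0.1044]
orientation: [2.143, 1.931, -0.38]
contact_force: [0.2, -3.6, 2.7]
grip_width: 0.0076
```

```bash
python3 chk.py 12
```

```text
turn left [ 0.0007 -0.0017 -0.0001] F [-0.0676 -3.8635  1.8174] M [-0.4542  0.0223  0.0646] grip 0.0076639279295413025 clk 11.35 j [ 0.031   0.5959 -0.6709  1.8676  0.6905  1.1517 -1.1029]
col mid in bed mm [  0.2131 -84.2876   0.2995]
(0, -0.0875, 0.02) [ 0.1765  3.7212 19.6111]
(0, -0.0875, 0.005) [-0.3593 -1.381   5.5157]
(0, -0.0875, 0) [-0.5379 -3.0818  0.8172]
(0, -0.084, 0) [-0.1944  0.1892 -0.3799]
proj seal [313.2036  84.2213] [313.1135  80.5888]
```

View pics/w12.png

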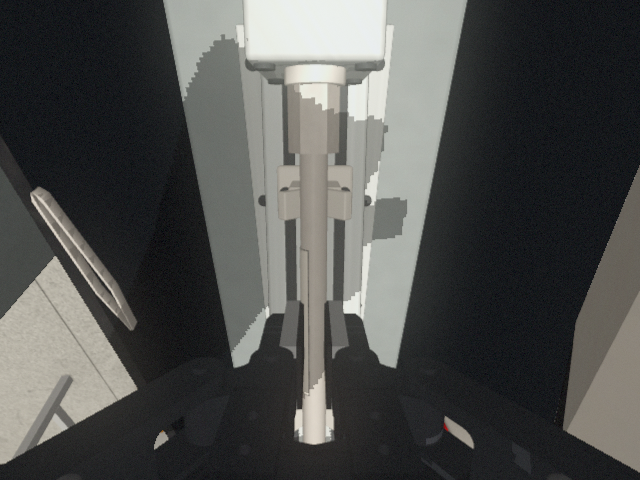

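Request:
{"method": "play_rows", "body": {
  "plan": [
    [0,-0.2,-0.6,0,0,0,5],
    [0,-0.3,-0.9,0,0,0,5],
    [0,-0.3,-0.9,0,0,0,5]
  ]
}}

```text
clock: 11.65
tcp_pos: [0.5306, 0.0974, 0.1041]
orientation: [2.143, 1.93, -0.38]
contact_force: [-1.0, -3.8, 7.2]
grip_width: 0.0073
```

```bash
python3 chk.py 13
```

```text
turn left [ 0.0008 -0.001  -0.0002] F [-1.5716 -2.8475  6.961 ] M [-0.8987  0.305  -0.0416] grip 0.007669599670766238 clk 11.7 j [ 0.031   0.5963 -0.6708  1.8678  0.6915  1.1511 -1.1037]
col mid in bed mm [  0.4073 -84.2641   0.0528]
(0, -0.0875, 0.02) [-0.0101  3.8034 19.851 ]
(0, -0.0875, 0.005) [-0.5459 -1.2988  5.7556]
(0, -0.0875, 0) [-0.7245 -2.9996  1.0572]
(0, -0.084, 0) [-0.381   0.2714 -0.1399]
proj seal [312.5824  84.2197] [312.4638  80.5826]
```

Request:
{"method": "play_rows", "body": {
  "plan": [
    [0,0,0,0,0,0,9],
    [0,0,0,0,0,0,11],
    [0,0,0,0,0,0,14],
    [0,0,0,0,0,0,20],
    [0,0,0,0,0,0,28],
    [0,0,0,0,0,0,32],
    [0,0,0,0,0,0,32]
  ]
}}

```text
clock: 12.4
tcp_pos: [0.5305, 0.098, 0.1033]
orientation: [2.143, 1.932, -0.379]
contact_force: [0.9, 1.0, 0.1]
grip_width: 0.032
```

```bash
python3 chk.py 14
```

```text
turn left [-0.0006 -0.0016 -0.0007] F [ 1.2439 -0.1197  0.0684] M [ 0.3199 -0.0299  0.0174] grip 0.03248173826764644 clk 12.45 j [ 0.0308  0.5972 -0.6709  1.8682  0.6913  1.1494 -1.1037]
col mid in bed mm [  0.1405 -83.5116  -0.493 ]
(0, -0.0875, 0.02) [ 0.2009  3.258  20.6213]
(0, -0.0875, 0.005) [-0.3349 -1.8442  6.5259]
(0, -0.0875, 0) [-0.5135 -3.545   1.8274]
(0, -0.084, 0) [-0.17   -0.274   0.6303]
proj seal [313.4977  86.6783] [313.4365  83.1811]
```

View pics/w14.png

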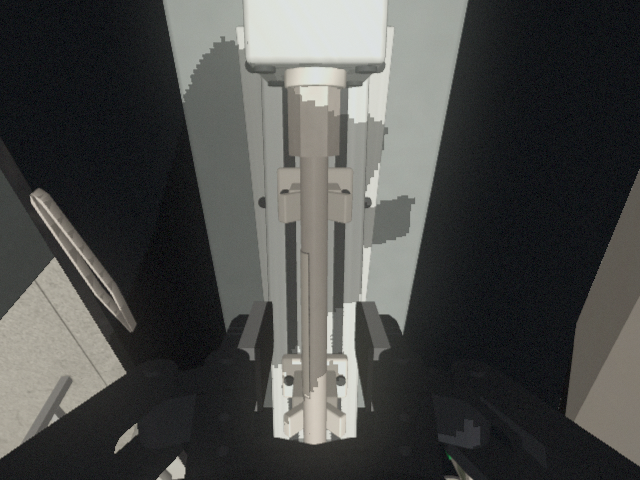

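Request:
{"method": "play_rows", "body": {
  "plan": [
    [0,2,5,0,0,0,32],
    [0,6,16,0,0,0,32],
    [1,17,47,0,0,0,32],
    [3,30,85,0,0,0,32],
    [4,45,125,0,0,0,32],
    [4,50,170,0,0,0,32],
    [4,50,215,0,0,0,32],
    [4,40,250,0,0,0,32],
    [4,40,250,0,0,0,32]
  ]
}}

```text
clock: 13.35
tcp_pos: [0.536, 0.139, 0.3598]
orientation: [2.144, 1.928, -0.366]
contact_force: [0.8, -0.1, -1.0]
grip_width: 0.0321
```

Run:
```python
from h import *
import pickle
f=grab('wrist','w15');pickle.dump(f,open('w15.pkl','wb'))
g=grab('scene');cv2.imwrite('pics/s15.png',cv2.resize(g['color'][195:320,240:350],None,fx=4.8,fy=4.8,interpolation=cv2.INTER_CUBIC));pickle.dump(g,open('s15.pkl','wb'))
```

```text
(no output)
```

View pics/w15.png

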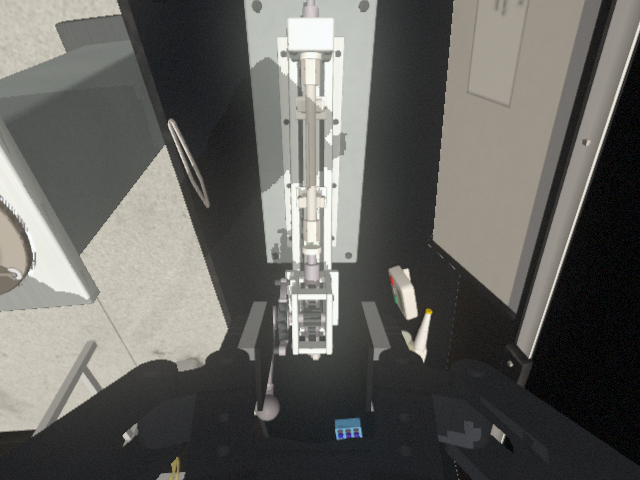

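View pics/s15.png

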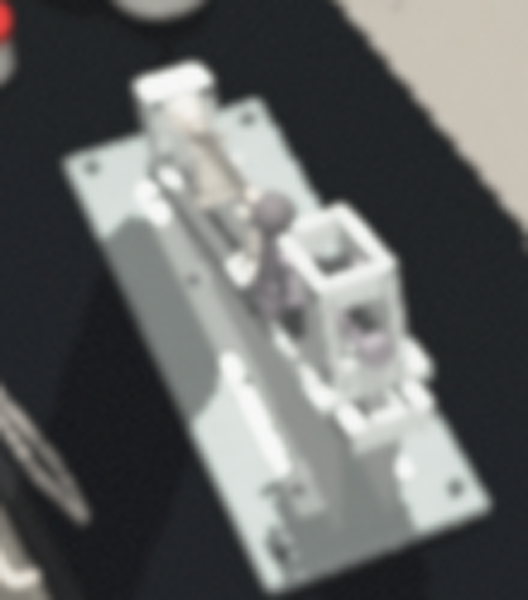

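Run:
```python
from h import *
from fit import axes
import pickle
np.set_printoptions(precision=4,suppress=True)
p=np.load('bed.npy');A=axes(p[3]);o=p[:3]
def ball(f,u,v):
    zs=f['z_map'][int(v)-1:int(v)+2,int(u)-1:int(u)+2];z=np.median(zs);c=-f['R'].T@f['t'];X=world(f,u,v,z);d=(X-c)/np.linalg.norm(X-c);X=X+d*.011
    return X,A@(X-o)*1000
w=pickle.load(open('w15.pkl','rb'));s=pickle.load(open('s15.pkl','rb'));t=grab('top')
print(ball(w,267,407));print(ball(s,240+272/4.8,195+211/4.8));print(ball(t,230+605/5.5,225+282/5.5))
st=r.get_obs();Rt=cv2.Rodrigues(st['orientation'])[0]
R=np.stack([-A[0],np.array([-A[0][1],A[0][0],0]),[0,0,-1]],1);R[:,1]=np.cross(R[:,2],R[:,0]);print(R,np.linalg.det(R))
print(cv2.Rodrigues(R@Rt.T)[0].ravel(),st['tcp_pos'],st['joints'])
a=w['color'][240:440,220:380];cv2.imwrite('pics/m.png',cv2.resize(a,None,fx=3,fy=3,interpolation=cv2.INTER_CUBIC))
```

```text
(array([ 0.4743, -0.061 ,  0.2667]), array([ -39.1264, -296.204 ,   93.5259]))
(array([ 0.4751, -0.0609,  0.2669]), array([ -38.2832, -296.1082,   93.7915]))
(array([ 0.4738, -0.0646,  0.2639]), array([ -39.2098, -298.6732,   89.6687]))
[[-0.9945  0.1044  0.    ]
 [ 0.1044  0.9945  0.    ]
 [-0.      0.     -1.    ]] 1.0
[0.3018 0.2423 1.5522] [0.534  0.138  0.3534] [ 0.042   0.3688 -0.7595  1.5719  0.4848  1.5742 -0.8858]
```

View pics/m.png

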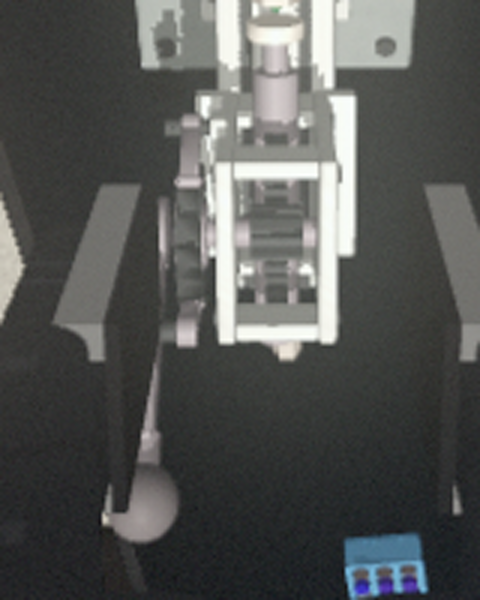

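Run:
```python
from h import *
from fit import axes
import pickle
np.set_printoptions(precision=1,suppress=True)
p=np.load('bed.npy');A=axes(p[3]);o=p[:3]
w=pickle.load(open('w15.pkl','rb'))
for n,(x,y) in dict(shaftR=(308,235),shaftL=(208,235),hub=(163,250),hub2=(163,225),drum=(275,235),barlow=(155,390),bar2=(150,440),frametopL=(227,250),frameT0=(275,170),frameT1=(275,322),pin=(185,128),pawl=(188,330)).items():
    u,v=220+x/3,240+y/3;print(n,u,v,A@(world(w,u,v)-o)*1000)
```

```text
shaftR 322.6666666666667 318.3333333333333 [  11.9 -245.    23.1]
shaftL 289.3333333333333 318.3333333333333 [ -22.1 -244.8   23.1]
hub 274.3333333333333 323.3333333333333 [ -36.5 -245.8   32. ]
hub2 274.3333333333333 315.0 [ -36.6 -238.2   29. ]
drum 311.6666666666667 318.3333333333333 [   0.7 -243.4   26.2]
barlow 271.6666666666667 370.0 [ -37.2 -278.2   63.8]
bar2 270.0 386.66666666666663 [ -37.2 -283.8   81.7]
frametopL 295.6666666666667 323.3333333333333 [ -15.1 -243.8   36.3]
frameT0 311.6666666666667 296.6666666666667 [   0.7 -215.8   35.6]
frameT1 311.6666666666667 347.3333333333333 [   0.6 -272.5   32.8]
pin 281.6666666666667 282.6666666666667 [ -29.8 -210.3   12. ]
pawl 282.6666666666667 350.0 [ -27.3 -263.6   52.7]
```

Request:
{"method": "play_rows", "body": {
  "plan": [
    [-5,-18,10,0.027,0.022,0.141,32],
    [-11,-36,20,0.055,0.044,0.282,32],
    [-16,-54,20,0.082,0.066,0.423,32],
    [-21,-72,20,0.11,0.088,0.564,32],
    [-27,-90,20,0.137,0.11,0.706,32],
    [-32,-109,20,0.165,0.132,0.847,32],
    [-38,-127,20,0.192,0.154,0.988,32],
    [-43,-145,20,0.22,0.176,1.129,32],
    [-48,-163,20,0.247,0.198,1.27,32],
    [-54,-181,20,0.274,0.22,1.411,32],
    [-59,-199,20,0.302,0.242,1.552,32],
    [-59,-199,20,0.302,0.242,1.552,32]
  ]
}}

```text
clock: 14.7
tcp_pos: [0.4744, -0.0648, 0.3716]
orientation: [-0.169, -3.133, -0.001]
contact_force: [-0.0, 0.1, -0.5]
grip_width: 0.0318
```

```bash
cat > lev.py <<'E'
import sys
from h import *
from fit import axes
import pickle
np.set_printoptions(precision=4,suppress=True)
p=np.load('bed.npy');A=axes(p[3]);o=p[:3]
n=sys.argv[1]
f=grab('wrist','w'+n);pickle.dump(f,open('w%s.pkl'%n,'wb'))
s=r.get_obs();Rt=cv2.Rodrigues(s['orientation'])[0]
R=np.stack([-A[0],[A[0][1]*-1,A[0][0],0],[0,0,-1.]],1);R[:,1]=np.cross(R[:,2],R[:,0])
print('turn left',cv2.Rodrigues(R@Rt.T)[0].ravel(),s['tcp_pos'],s['contact_force'],s['clock'],s['joints'])
P=o+A.T@np.array([-.039,-.244,.019]);h=R[:,1];print('pivot',P)
for a in (0.02,.61,.68):
    al=np.radians(20)-a;k=P+.09*(np.sin(al)*h+np.cos(al)*np.array([0,0,1]));print(a,k,proj(f,k))
E
python3 lev.py 16
```

```text
turn left [-0.0012 -0.0029  0.0055] [ 0.4747 -0.0626  0.3719] [0.8217 0.1727 0.0643] 14.75 [ 0.792   0.1082 -0.8423  1.7656  0.0821  1.3075  1.3916]
pivot [ 0.4769 -0.0375  0.1788]
0.02 [ 0.4799 -0.0086  0.264 ] [399.6029 245.9581]
0.61 [ 0.4744 -0.0606  0.2658] [319.2648 246.9381]
0.68 [ 0.4738 -0.0666  0.2639] [309.969  246.1864]
```

View pics/w16.png

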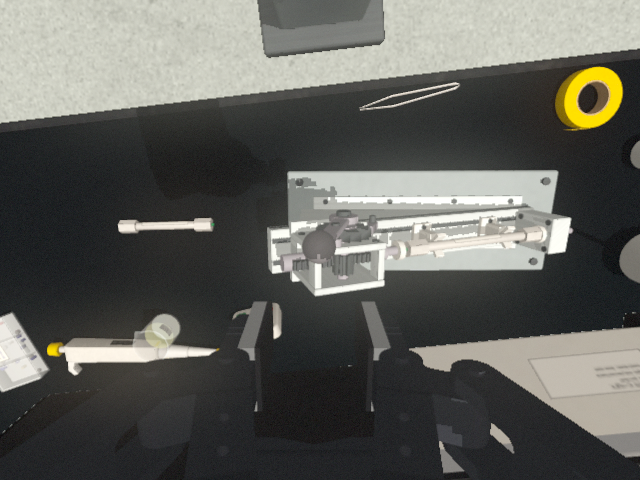

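Request:
{"method": "play_rows", "body": {
  "plan": [
    [0,2,-40,0,0,0.003,30],
    [0,2,-75,0,0,0.003,30],
    [0,2,-100,0,0,0.003,30],
    [0,2,-112,0,0,0.003,30],
    [0,2,-118,0,0,0.003,30],
    [0,2,-118,0,0,0.003,30]
  ]
}}

```text
clock: 15.35
tcp_pos: [0.4756, -0.0584, 0.2554]
orientation: [-0.16, -3.137, -0.001]
contact_force: [-0.0, -0.3, 1.2]
grip_width: 0.0302
```

```bash
python3 lev.py 17
```

```text
turn left [-0.0004  0.001  -0.0024] [ 0.4761 -0.0586  0.2561] [ 0.427  -0.9484 -0.5995] 15.4 [ 0.7389  0.2169 -0.8399  1.9356  0.1837  1.0661  1.29  ]
pivot [ 0.4769 -0.0375  0.1788]
0.02 [ 0.4799 -0.0086  0.264 ] [446.6592 330.9743]
0.61 [ 0.4744 -0.0606  0.2658] [305.8494 332.9264]
0.68 [ 0.4738 -0.0666  0.2639] [289.7268 330.4846]
```

View pics/w17.png

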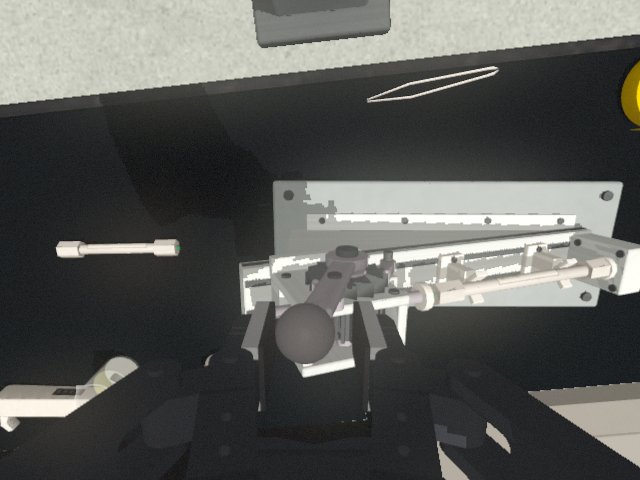

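Request:
{"method": "play_rows", "body": {
  "plan": [
    [0.5,6,0,0,0,0,30],
    [1,14,0,0,0,0,30],
    [1.5,22,0,0,0,0,30],
    [2,30,0,0,0,0,30],
    [3,38,0,0,0,0,30],
    [3.5,46,0,0,0,0,30],
    [4,52,0,0,0,0,30],
    [4,54,0,0,0,0,30],
    [4,54,0,0,0,0,30]
  ]
}}

```text
clock: 16.3
tcp_pos: [0.4795, -0.0049, 0.2553]
orientation: [-0.16, -3.137, -0.001]
contact_force: [-0.3, 0.1, 0.6]
grip_width: 0.03
```

```bash
python3 lev.py 18
```

```text
turn left [-0.0006 -0.0001 -0.0023] [ 0.4795 -0.005   0.2554] [-0.0964 -0.4072  0.0624] 16.35 [ 0.6503  0.2246 -0.8688  1.9349  0.1946  1.0683  1.1679]
pivot [ 0.4769 -0.0375  0.1788]
0.02 [ 0.4799 -0.0086  0.264 ] [302.4134 334.9034]
0.61 [ 0.4744 -0.0606  0.2658] [160.2331 336.871 ]
0.68 [ 0.4738 -0.0666  0.2639] [145.8686 334.3857]
```

View pics/w18.png

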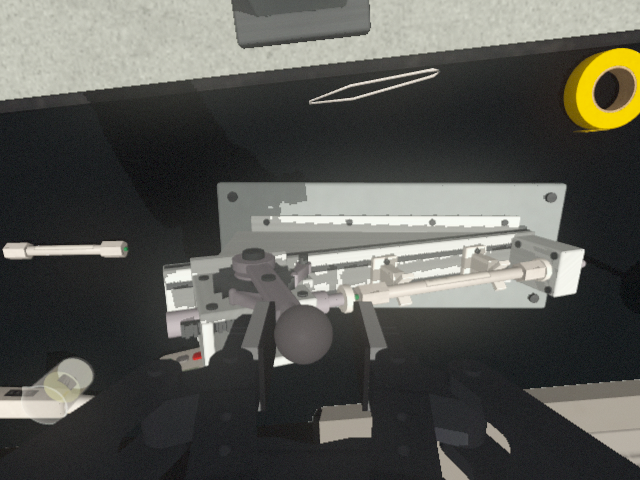

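Request:
{"method": "play_rows", "body": {
  "plan": [
    [-1,-8,0,0,0,0,30],
    [-2,-17,0,0,0,0,30],
    [-3,-26,0,0,0,0,30],
    [-4,-35,0,0,0,0,30],
    [-5,-44,0,0,0,0,30],
    [-5,-53,0,0,0,0,30],
    [-6,-60,0,0,0,0,30],
    [-6,-66,0,0,0,0,30],
    [-6,-66,0,0,0,0,30]
  ]
}}

```text
clock: 17.25
tcp_pos: [0.4733, -0.0723, 0.2552]
orientation: [-0.163, -3.137, 0.0]
contact_force: [-0.1, -0.7, 0.5]
grip_width: 0.0302
```

```bash
python3 lev.py 19
```

```text
turn left [-0.0001 -0.0001 -0.0016] [ 0.4735 -0.0716  0.2554] [ 0.6489  0.5842 -0.2378] 17.3 [ 0.7602  0.2153 -0.8324  1.9377  0.1815  1.0648  1.3185]
pivot [ 0.4769 -0.0375  0.1788]
0.02 [ 0.4799 -0.0086  0.264 ] [484.3589 332.9629]
0.61 [ 0.4744 -0.0606  0.2658] [344.022  335.1119]
0.68 [ 0.4738 -0.0666  0.2639] [327.4633 332.666 ]
```

View pics/w19.png

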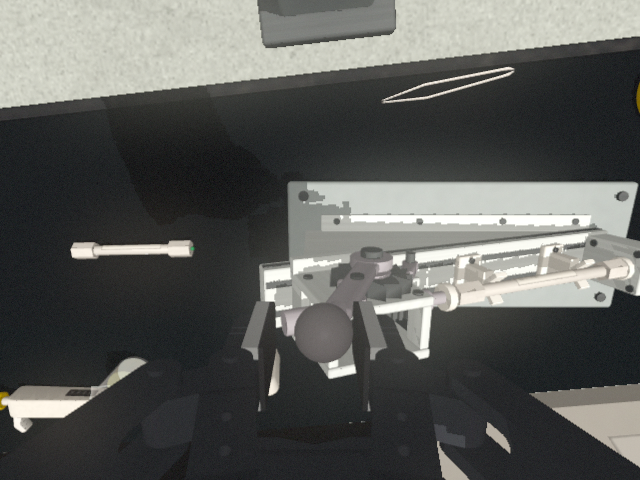

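Run:
```python
import cv2,numpy as np
a=cv2.imread('pics/w17.png')[265:325,380:480];b=cv2.imread('pics/w19.png')[265:325,400:500]
cv2.imwrite('pics/n.png',np.vstack([cv2.resize(x,None,fx=5,fy=4.9,interpolation=cv2.INTER_CUBIC) for x in (a,b)]))
```

```text
(no output)
```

View pics/n.png

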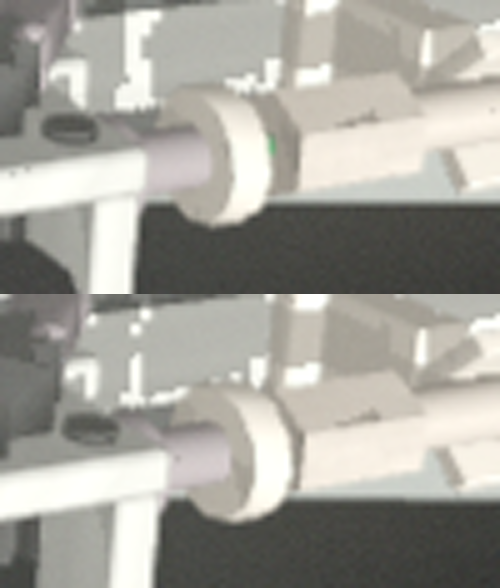

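Request:
{"method": "play_rows", "body": {
  "plan": [
    [1,9,0,0,0,0,30],
    [2,18,0,0,0,0,30],
    [3,28,0,0,0,0,30],
    [4,38,0,0,0,0,30],
    [5,48,0,0,0,0,30],
    [5,57,0,0,0,0,30],
    [6,64,0,0,0,0,30],
    [6,66,0,0,0,0,30],
    [6,66,0,0,0,0,30]
  ]
}}

```text
clock: 18.2
tcp_pos: [0.4794, -0.0049, 0.2553]
orientation: [-0.16, -3.137, -0.001]
contact_force: [-0.7, -0.7, -0.1]
grip_width: 0.0301
```

Request:
{"method": "play_rows", "body": {
  "plan": [
    [-1,-8,0,0,0,0,30],
    [-2,-17,0,0,0,0,30],
    [-3,-26,0,0,0,0,30],
    [-4,-35,0,0,0,0,30],
    [-5,-44,0,0,0,0,30],
    [-5,-53,0,0,0,0,30],
    [-6,-60,0,0,0,0,30],
    [-6,-66,0,0,0,0,30],
    [-6,-66,0,0,0,0,30]
  ]
}}

```text
clock: 19.1
tcp_pos: [0.4734, -0.0723, 0.2552]
orientation: [-0.163, -3.137, 0.0]
contact_force: [0.2, 0.1, -0.6]
grip_width: 0.0302
```

```bash
python3 lev.py 20
python3 - <<'E'
import cv2,numpy as np
a=cv2.imread('pics/w20.png')[265:325,400:500]
cv2.imwrite('pics/n20.png',cv2.resize(a,None,fx=6,fy=6,interpolation=cv2.INTER_CUBIC))
E
```

```text
turn left [-0.0001 -0.0001 -0.0015] [ 0.4735 -0.0717  0.2553] [ 0.3262 -0.3114 -0.2912] 19.15 [ 0.7604  0.2154 -0.8325  1.9377  0.1815  1.0648  1.3184]
pivot [ 0.4769 -0.0375  0.1788]
0.02 [ 0.4799 -0.0086  0.264 ] [484.3768 332.9742]
0.61 [ 0.4744 -0.0606  0.2658] [344.0375 335.1236]
0.68 [ 0.4738 -0.0666  0.2639] [327.4783 332.6777]
```

View pics/n20.png

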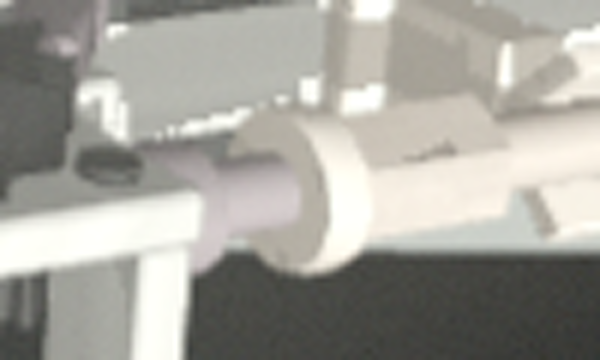

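Request:
{"method": "play_rows", "body": {
  "plan": [
    [1,9,0,0,0,0,30],
    [2,18,0,0,0,0,30],
    [3,28,0,0,0,0,30],
    [4,38,0,0,0,0,30],
    [5,48,0,0,0,0,30],
    [5,57,0,0,0,0,30],
    [6,64,0,0,0,0,30],
    [6,66,0,0,0,0,30],
    [6,66,0,0,0,0,30]
  ]
}}

```text
clock: 20.05
tcp_pos: [0.4794, -0.0049, 0.2553]
orientation: [-0.16, -3.137, -0.001]
contact_force: [0.3, 0.1, -0.4]
grip_width: 0.0304
```

Request:
{"method": "play_rows", "body": {
  "plan": [
    [-1,-8,0,0,0,0,30],
    [-2,-17,0,0,0,0,30],
    [-3,-26,0,0,0,0,30],
    [-4,-35,0,0,0,0,30],
    [-5,-44,0,0,0,0,30],
    [-5,-53,0,0,0,0,30],
    [-6,-60,0,0,0,0,30],
    [-6,-66,0,0,0,0,30],
    [-6,-66,0,0,0,0,30]
  ]
}}

```text
clock: 20.95
tcp_pos: [0.4733, -0.0723, 0.2552]
orientation: [-0.163, -3.137, 0.0]
contact_force: [-0.6, -0.7, 0.3]
grip_width: 0.03
```

```bash
python3 lev.py 21
python3 - <<'E'
import cv2,numpy as np
a=cv2.imread('pics/w21.png')[265:345,300:500]
cv2.imwrite('pics/n21.png',cv2.resize(a,None,fx=4,fy=4,interpolation=cv2.INTER_CUBIC))
E
```

```text
turn left [-0.     -0.0001 -0.0016] [ 0.4735 -0.0717  0.2553] [-1.0669  0.4068  0.7615] 21.0 [ 0.7605  0.2154 -0.8326  1.9377  0.1817  1.0648  1.3184]
pivot [ 0.4769 -0.0375  0.1788]
0.02 [ 0.4799 -0.0086  0.264 ] [484.2913 333.1413]
0.61 [ 0.4744 -0.0606  0.2658] [343.9354 335.2838]
0.68 [ 0.4738 -0.0666  0.2639] [327.3752 332.8351]
```

View pics/n21.png

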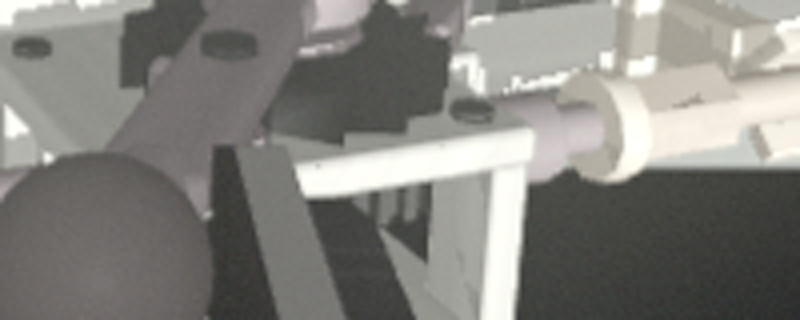

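Request:
{"method": "play_rows", "body": {
  "plan": [
    [1,9,0,0,0,0,30],
    [2,18,0,0,0,0,30],
    [3,28,0,0,0,0,30],
    [4,38,0,0,0,0,30],
    [5,48,0,0,0,0,30],
    [5,57,0,0,0,0,30],
    [6,64,0,0,0,0,30],
    [6,66,0,0,0,0,30],
    [6,66,0,0,0,0,30]
  ]
}}

```text
clock: 21.9
tcp_pos: [0.4794, -0.0049, 0.2553]
orientation: [-0.16, -3.137, -0.001]
contact_force: [-0.3, -0.3, 0.4]
grip_width: 0.0304
```

Request:
{"method": "play_rows", "body": {
  "plan": [
    [-1,-8,0,0,0,0,30],
    [-2,-17,0,0,0,0,30],
    [-3,-26,0,0,0,0,30],
    [-4,-35,0,0,0,0,30],
    [-5,-44,0,0,0,0,30],
    [-5,-53,0,0,0,0,30],
    [-6,-60,0,0,0,0,30],
    [-6,-66,0,0,0,0,30],
    [-6,-66,0,0,0,0,30]
  ]
}}

```text
clock: 22.8
tcp_pos: [0.4732, -0.0722, 0.2551]
orientation: [-0.163, -3.137, 0.0]
contact_force: [-0.4, 0.1, -0.4]
grip_width: 0.0301
```

```bash
python3 lev.py 22
python3 - <<'E'
import cv2,numpy as np
a=cv2.imread('pics/w22.png')[265:345,300:500]
cv2.imwrite('pics/n22.png',cv2.resize(a,None,fx=4,fy=4,interpolation=cv2.INTER_CUBIC))
E
```

```text
turn left [ 0.0001 -0.0002 -0.0015] [ 0.4734 -0.0718  0.2553] [ 0.7676 -0.0738 -0.8917] 22.85 [ 0.7607  0.2155 -0.8327  1.9378  0.1819  1.0649  1.3183]
pivot [ 0.4769 -0.0375  0.1788]
0.02 [ 0.4799 -0.0086  0.264 ] [484.4708 333.4976]
0.61 [ 0.4744 -0.0606  0.2658] [344.059  335.6391]
0.68 [ 0.4738 -0.0666  0.2639] [327.4912 333.1857]
```

View pics/n22.png

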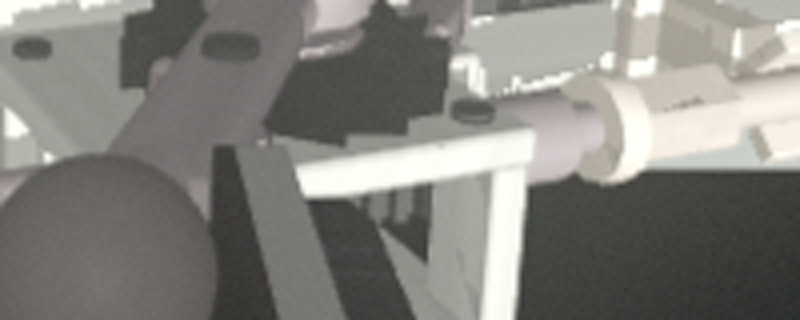

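Request:
{"method": "play_rows", "body": {
  "plan": [
    [0,3,0,0,0,0,33],
    [0.5,6,0,0,0,0,36],
    [0.5,8,0,0,0,0,38],
    [0.5,8,0,0,0,0,38]
  ]
}}

```text
clock: 23.25
tcp_pos: [0.4741, -0.0624, 0.2555]
orientation: [0.159, 3.137, 0.0]
contact_force: [-0.8, -0.5, 0.0]
grip_width: 0.0382
```

```bash
python3 lev.py 23
```

```text
turn left [-0.0002  0.0001 -0.0031] [ 0.4741 -0.0627  0.2555] [-0.2032 -0.197   0.5224] 23.3 [ 0.7473  0.2149 -0.8383  1.9388  0.182   1.0648  1.3009]
pivot [ 0.4769 -0.0375  0.1788]
0.02 [ 0.4799 -0.0086  0.264 ] [457.468  333.5054]
0.61 [ 0.4744 -0.0606  0.2658] [317.2154 335.348 ]
0.68 [ 0.4738 -0.0666  0.2639] [301.01  332.867]
```

View pics/w23.png

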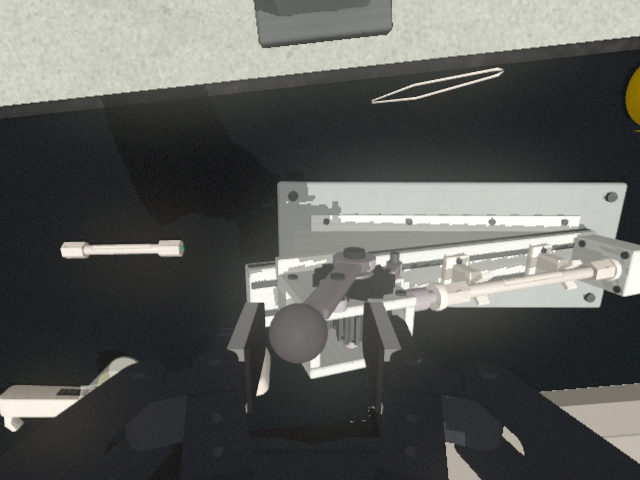

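Request:
{"method": "play_rows", "body": {
  "plan": [
    [0,-4,0,0,0,0,38],
    [0,-4,0,0,0,0,38],
    [0,-4,10,0,0,0,38],
    [0,-4,30,0,0,0,38],
    [0,-4,65,0,0,0,38],
    [0,5,105,0,0,0,38],
    [0,30,140,0,0,0,38],
    [0,60,150,0,0,0,38],
    [0,90,150,0,0,0,38],
    [0,90,150,0,0,0,38]
  ]
}}

```text
clock: 24.3
tcp_pos: [0.4737, 0.0319, 0.4072]
orientation: [0.149, 3.136, 0.002]
contact_force: [-0.1, 1.5, -0.2]
grip_width: 0.0381
```

```bash
python3 lev.py 24
python3 - <<'E'
import cv2,numpy as np
from h import *
w=cv2.imread('pics/w24.png')
g=grab('top','t24');s=grab('scene','s24')
cv2.imwrite('pics/t24c.png',cv2.resize(g['color'][225:300,180:470],None,fx=2.7,fy=2.7,interpolation=cv2.INTER_CUBIC))
E
```

```text
turn left [-0.0002  0.0015 -0.0068] [0.4738 0.0292 0.4065] [-0.2991 -0.1084 -1.0455] 24.35 [ 0.6901  0.0858 -0.9246  1.7138  0.0699  1.375   1.2267]
pivot [ 0.4769 -0.0375  0.1788]
0.02 [ 0.4799 -0.0086  0.264 ] [259.2284 245.2885]
0.61 [ 0.4744 -0.0606  0.2658] [187.9963 245.3004]
0.68 [ 0.4738 -0.0666  0.2639] [180.6104 244.537 ]
```

View pics/w24.png

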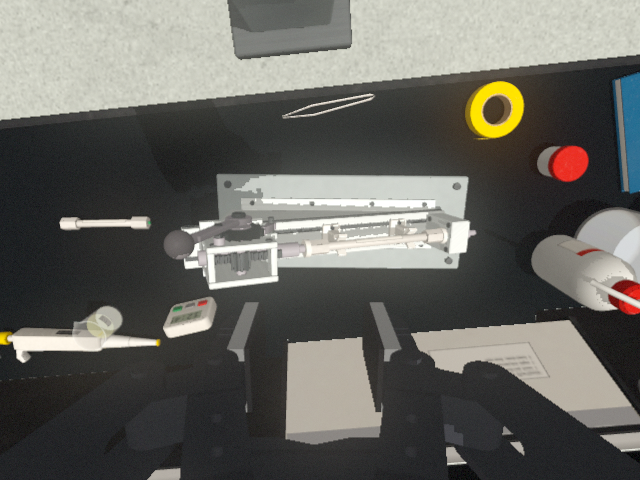

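View pics/t24c.png

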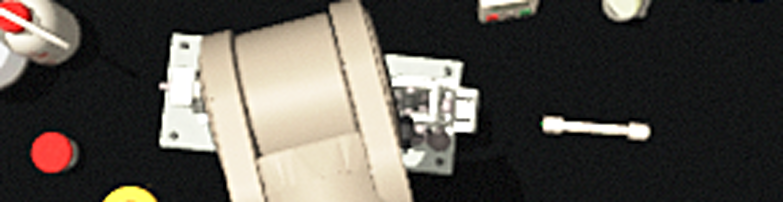

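Request:
{"method": "play_rows", "body": {
  "plan": [
    [0,-5,-20,0,0,0,38],
    [0,-10,-50,0,0,0,38],
    [0,-12,-80,0,0,0,38],
    [0,-12,-100,0,0,0,38],
    [0,-12,-100,0,0,0,38],
    [0,-12,-100,0,0,0,38]
  ]
}}

```text
clock: 25.05
tcp_pos: [0.4742, 0.0141, 0.3058]
orientation: [-0.163, -3.137, -0.001]
contact_force: [0.5, 0.5, -0.4]
grip_width: 0.0379
```

```bash
python3 lev.py 25
python3 - <<'E'
import cv2,numpy as np,pickle
from h import *
from fit import axes
p=np.load('bed.npy');A=axes(p[3]);o=p[:3]
f=pickle.load(open('w25.pkl','rb'))
u,v=[int(x) for x in proj(f,o+A.T@np.array([0,-.175,.005]))];print(u,v)
for y in (-.168,-.172,-.174,-.180,-.186): print(y,proj(f,o+A.T@np.array([0,y,0.004])),proj(f,o+A.T@np.array([0,y,0.010])))
x0,y0=u-50,v-35
a=f['color'][y0:y0+70,x0:x0+100];print(x0,y0)
cv2.imwrite('pics/n25.png',cv2.resize(a,None,fx=8,fy=8,interpolation=cv2.INTER_CUBIC))
E
```

```text
turn left [-0.0005  0.0012 -0.0013] [0.4747 0.0144 0.3065] [-0.4683  0.0627  0.7906] 25.1 [ 0.6742  0.1632 -0.914   1.8743  0.1401  1.1693  1.1793]
pivot [ 0.4769 -0.0375  0.1788]
0.02 [ 0.4799 -0.0086  0.264 ] [268.4607 298.194 ]
0.61 [ 0.4744 -0.0606  0.2658] [162.267  299.5023]
0.68 [ 0.4738 -0.0666  0.2639] [151.5193 297.9944]
323 282
-0.168 [331.2771 280.9391] [334.0952 283.4427]
-0.172 [326.783 281.532] [329.5376 284.0556]
-0.174 [324.5225 281.8302] [327.2448 284.3639]
-0.18 [317.6862 282.732 ] [320.3103 285.2965]
-0.186 [310.767  283.6448] [313.2902 286.2406]
273 247
```

View pics/n25.png

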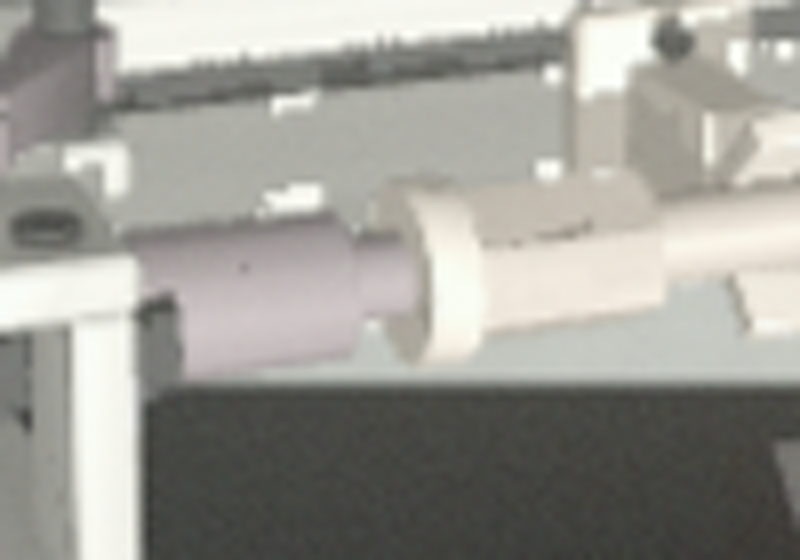

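Run:
```python
import cv2,numpy as np
a=cv2.imread('pics/w25.png')[215:305,300:540]
cv2.imwrite('pics/n26.png',cv2.resize(a,None,fx=3.3,fy=3.3,interpolation=cv2.INTER_CUBIC))
```

```text
(no output)
```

View pics/n26.png

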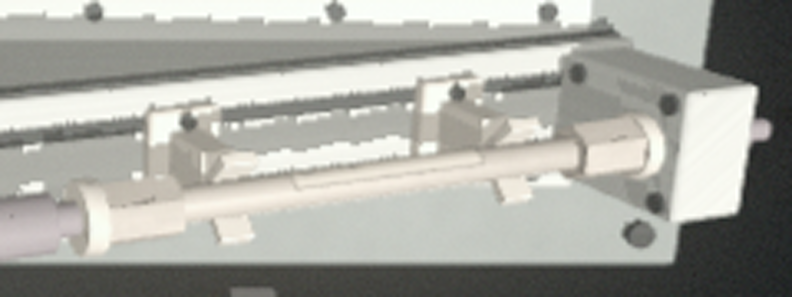

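The picture shows the column in both Vs. The lower fitting is flush on the fixed seal at (645,145) of the crop, the upper seal is against the upper fitting at (95,215), and about half the stem is showing.

```bash
python3 -c "
from bench import r
print(r.get_obs()['contact_force'],r.get_obs()['clock']);print(r.hand_in())"
```

```text
[-0.46828435  0.062738    0.79062821] 25.1
the job is handed in; nothing more can be done
None
```

The long column is laid in both V-rests and home against the fixed lower seal. The upper seal is pressed about half-way in. I handed the job in at 25.1 s of the allowed 72 s; no verdict was reported.

- **Laying and sliding:** I set the column down under force feedback, with about 10 N at contact. The first slide stuck on friction, so I eased the downward pressure and it then slid home. The end stop was clear: the fitting sat flush and the force pushing back rose to about 4 N. I then let go and backed off.
- **Lever:** I used four full forward swings, with the fingers only loosely around the knob.
- **Last checks:** The final pictures show about 6.5 mm of the 12 mm stem. That puts the seal about 5.5 mm in, give or take about 1 mm, which agrees with the 5.4 mm expected from the notch count. The contact force was at noise level, so the robot was touching nothing.
- **Disagreement:** The lever did not visibly fall back under load; it stayed near 0.69 rad.
- **Bystanders:** I never touched the short column, jar or beaker. They look unmoved in the pictures, but I did not measure them.

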